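Hang the desk holders in the records box and shut its cover

ROBOT

A 6-joint arm with a two-finger parallel gripper is mounted at the origin on the work surface. World frame = base frame: x ahead of the robot, y to its left, z up, the work surface at z = 0. Lengths are in m, angles in rad, forces in N, time in s.
With the tool pointing down it reaches from about 0.4 to 0.925 m from the base axis. Payload 12.5 kg.
Tool frame: the origin (TCP) lies midway between the tips of the shut fingers; the grasp point (between the pads) lies 19 mm behind it; z points along the fingers, y is the line along which they close (so a half turn about z gives the same grasp; the last joint's range is limited). The gripper opens to 95 mm and grips with 3 to 60 N. Pads are 20 mm wide; open, the fingers measure 119 mm over their backs; the gripper's body (75 mm by 180 mm) begins 59 mm behind the grasp point.
Start: joints at [-1.352, 0.491, 1.559, -0, 1.092, -0.106], TCP at [0.199, -0.592, 0.215] pointing down, gripper open.
Joint ranges: [-3.1, 3.1], [-0.84, 2.19], [0.05, 2.79], [-1.13, 4.28], [0.06, 2.93], [-2.69, 2.69]. Speed limits (rad/s): [2.22, 2.22, 2.79, 3.14, 3.14, 3.14].

INTERFACE

Orientations are given as a unit quaternion [w, x, y, z].
In Python, from bench import env gives the robot as it stands.
- The arm moves only by the shell command python3 -m jog 'ROWS' [FORCE]. ROWS is JSON, a list of rows, each a list of 3 entries, a list of its own where there are three numbers: the turn, a rotation vector about the tool's x, y, z in rad, then the shift along the tool's x, y, z in m, then the closure in counts, from 0 (fully open) to 255 (shut). A call has exactly 8 rows; each row shifts and turns the commanded pose from where the row before left it, along the tool's axes as they then stand; what a row does not reach is not made up. A row lasts 1/10 s, in which the tool goes at most 50 mm and 8.59 degrees, less where a joint would pass 70% of its speed; a pose out of reach is approached as far as the arm can. A call with a gripper value outside its range is refused whole. The fingers move at their own pace and stop on an object; FORCE is the grip in N (left out, the last holds). Time passes only in rows, so rows that do not move let the fingers close, or fill a call up. It gives the time, the measured TCP pose, the force, the opening and the grip force at its end, in the units of the state.
- env.get_obs(): the state, without advancing time (a new reading comes with each control period).
- env.read_camera(name): name is "scene" or "side" or "wrist"; returns (picture, depth): 420x560x3 uint8, red, green, blue; 420x560 float32, m along the optical axis (not along the pixel's ray), 0 where there is no reading.
- env.camera_model(name): a dict with "intrinsics" (3x3 intrinsics, pixels), "origin" and "rotation" of the camera in the world. Camera axes: x right, y up, looking along -z (the intrinsics and any distortion apply to the point x, -y, -z); pixel columns grow to the right and rows downward; lengths in m; the calibration is good to about 2 mm. A picture is of the moment at which its call begins: read the wrist's pose just before it. camera_model takes no time and is no camera call; for the wrist camera it gives the pose at the moment of the call.
- env.close_job(): hands the job in; it is judged then, once.
Trained networks look in the newest picture that a camera, given by its name, has taken for a name from the list of things; names that differ only in an ending like _2 or _b are one class to them, and where a whole thing is asked for, a point or a joint stands for the part that bears it (a point fixed in the world has none). Each returns a list of dicts, best first, with "confidence" (0 to 1); they miss things now and then, are a little off and sometimes report something else, mostly with a low value. They report only what shows in the picture. A call takes as long as a camera call. They do not tell look-alikes from the thing itself.
- env.spot_in(camera, target): "bbox" ([left, top, width, height] as shares, 0 to 1, of the picture: columns of its width, rows of its height, round what is visible of it).
- env.mark_of(camera, target): "xy" ([column, row] as shares, 0 to 1, of the picture: columns of its width, rows of its height: a listed point, or the origin of a listed thing).
The state is a dict: "time": time; "q": joint angles; "qvel": joint speeds; "joint_efforts": joint torques, N m; "tool_pos": TCP position; "tcp_rot": TCP orientation; "wrist_force": force on the tool from outside, world axes, zero at the start; "torque": the same for the moment, N m; "width": opening from 0.0 (shut) to 1.0 (fully open); "gripper_force": force on a finger pad.
Only numpy, scipy, OpenCV 4.12 (cv2) and the standard library are available. Lean on these libraries where they do the work, as an engineer would, in place of code of your own. Each camera call takes 0.05 s, during which the arm holds its last target. There are 200 camera calls.

TASK

Swing the cover of the grey desk box all the way open to its stop, then hang every black holder standing on the desk in the box, each in a bay of its own, with both ear holes fully down over that bay's two pins and the ears resting on the rails. When all of them hang, lower the cover gently until it is fully shut; leave the mug, the stapler and the stamp where they are.

Things in the scene. Friction and masses are not known exactly. Their poses are not given: they have to be found in the camera images.
- h1_tab (a point): Centre of the grip tab of a loose holder (black pocket, aluminium ears and tab; all alike; None if absent), about 0.14 kg, upright on the desk at the start. Tab: upright block 14 (own x) x 36 (own y) x 48 mm, on a pocket 38 x 76 x 42 mm; this point is 73 mm above the holder's underside, tab top 90 mm. Two ears along own y: 6 mm thick, underside 37 mm below this point, out to 60 mm; a square 11 mm hole in each, centred 50 mm from the middle.
- h2_tab (a point): Centre of the grip tab of a loose holder (black pocket, aluminium ears and tab; all alike; None if absent), about 0.14 kg, upright on the desk at the start. Tab: upright block 14 (own x) x 36 (own y) x 48 mm, on a pocket 38 x 76 x 42 mm; this point is 73 mm above the holder's underside, tab top 90 mm. Two ears along own y: 6 mm thick, underside 37 mm below this point, out to 60 mm; a square 11 mm hole in each, centred 50 mm from the middle.
- h3_tab (a point): Centre of the grip tab of a loose holder (black pocket, aluminium ears and tab; all alike; None if absent), about 0.14 kg, upright on the desk at the start. Tab: upright block 14 (own x) x 36 (own y) x 48 mm, on a pocket 38 x 76 x 42 mm; this point is 73 mm above the holder's underside, tab top 90 mm. Two ears along own y: 6 mm thick, underside 37 mm below this point, out to 60 mm; a square 11 mm hole in each, centred 50 mm from the middle.
- h4_tab (a point): Centre of the grip tab of a loose holder (black pocket, aluminium ears and tab; all alike; None if absent), about 0.14 kg, upright on the desk at the start. Tab: upright block 14 (own x) x 36 (own y) x 48 mm, on a pocket 38 x 76 x 42 mm; this point is 73 mm above the holder's underside, tab top 90 mm. Two ears along own y: 6 mm thick, underside 37 mm below this point, out to 60 mm; a square 11 mm hole in each, centred 50 mm from the middle.
- bay1 (a point): Bay of the box: where a holder's listed point lies when it hangs home here, holder y along box y (either way round). 37 mm above the rails; bays 56 mm apart along box x, empty at the start. Two fixed upright pins, 7 mm thick, domed, 50 mm either side along box y, rise 14 mm above the rails.
- bay2 (a point): Bay of the box: where a holder's listed point lies when it hangs home here, holder y along box y (either way round). 37 mm above the rails; bays 56 mm apart along box x, empty at the start. Two fixed upright pins, 7 mm thick, domed, 50 mm either side along box y, rise 14 mm above the rails.
- bay3 (a point): Bay of the box: where a holder's listed point lies when it hangs home here, holder y along box y (either way round). 37 mm above the rails; bays 56 mm apart along box x, empty at the start. Two fixed upright pins, 7 mm thick, domed, 50 mm either side along box y, rise 14 mm above the rails.
- bay4 (a point): Bay of the box: where a holder's listed point lies when it hangs home here, holder y along box y (either way round). 37 mm above the rails; bays 56 mm apart along box x, empty at the start. Two fixed upright pins, 7 mm thick, domed, 50 mm either side along box y, rise 14 mm above the rails.
- box_mid (a point): Middle of the grey steel desk box (fixed to the desk; 254 mm along its x, 140 mm along its y), level with its rails, 62 mm above the desk. Gives the box's axes: x along the row of bays and the hinge, z up. The rails are the inturned rims of both long sides, from 42 to 70 mm off the middle.
- cover (a joint): Angle of the box's hinged cover in rad: 0 = shut on the rim, 2.2 = fully open against its stop, leaning outwards beyond the box's -y side. The hinge is stiff: the cover stays at whatever angle it is left (about 5 N at the handle moves it). May start a little ajar.
- cover_handle (a point): Middle of the cover's handle, a round steel bar 16 mm thick, 36 mm long, parallel to the hinge, on a 12 mm wide stem 34 mm out from the cover's free edge (box +y side when shut). Pinch its flat ends from above (jaws closing along box x) and it pivots between the jaws. Moves with the cover.
- cover_hinge (a point): Middle of the cover's hinge line, along box x on the box's -y side; when shut the handle's middle lies 174 mm across (box +y) and 45 mm up from it, and opening lifts it up and over to -y. The cover is a hood 250 x 140 mm, top 60 mm above the hinge line; shut, it clears hung holders.
- mug: White mug, 76 mm wide, 90 mm tall, handle; origin under its centre. Bystander.
- stapler: Black stapler, 36 x 130 x 49 mm; origin under its centre. Bystander.
- stamp: Wooden rubber stamp, round, 40 mm wide, 70 mm tall; origin under its centre. Bystander.
Things that resemble listed ones, but are neither listed nor needed, are in the scene too. What is shaped like the part that bears h4_tab but green or pink is not meant. What is shaped like the part that bears h3_tab but red is not meant.

How it is judged:
By the outcome, as a careful person would: the job done as asked, in the order asked, and still so for the second after the job is handed in, with the robot touching nothing.
Of h1, h2, h3, h4 only 2 to 4 are there at a start; the rules pass over those that are not, and their reading is None.
At some moment in a run one of h1, h2, h3, h4 may be knocked a few centimetres aside while the robot is not near it.
It also fails if it takes over 210 s, if anything falls off the work surface, if the arm or the gripper's body presses on something with over 40 N, if the wrist force passes 120 N, or if a joint passes its speed limit or range.

## Working session

There is one attempt and no reset: what is moved stays moved. The work goes in short steps, Python scripts to look and compute and a shell command to move; the robot and the scene stay as the last step left them, time stands still between calls to the robot, and variables do not carry over. Pictures are saved under pics/ and viewed, at most 14 in all, crops included, and the job is handed in when it is done.

```bash
ls; mkdir -p pics
cat > h.py <<'E'
import numpy as np, cv2
from bench import env
def cam(n):
    m=env.camera_model(n); return np.array(m["intrinsics"]),np.array(m["origin"]),np.array(m["rotation"]),m
def ray(n,u,v):
    K,o,R,_=cam(n); d=np.array([(u-K[0,2])/K[0,0],-(v-K[1,2])/K[1,1],-1.]); return o,R@d
def deproj(n,u,v,z):
    o,d=ray(n,u,v); return o+d*z
def atz(n,u,v,z):
    o,d=ray(n,u,v); return o+d*(z-o[2])/d[2]
def cloud(n,depth):
    K,o,R,_=cam(n); v,u=np.mgrid[:420,:560]; 
    p=np.stack([(u-K[0,2])/K[0,0]*depth,-(v-K[1,2])/K[1,1]*depth,-depth],-1)@R.T+o
    p[depth==0]=np.nan; return p
def shot(n,f=None):
    im,d=env.read_camera(n)
    if f: cv2.imwrite("pics/"+f,cv2.cvtColor(im,cv2.COLOR_RGB2BGR))
    return im,d
E
python3 - <<'E'
from h import *
for n in ("scene","side","wrist"):
    im,d=shot(n,n+"0.png"); p=cloud(n,d); K,o,R,m=cam(n); print(n,o.round(3),K.round(1).tolist(),[k for k in m],R.round(3).tolist())
    np.save(n+"0.npy",p)
    for t in ["h1_tab","bay1","box_mid","cover_handle","cover_hinge","mug","stapler","stamp"]:
        for r in env.mark_of(n,t)[:6]:
            u,v=r["xy"][0]*560,r["xy"][1]*420; ui,vi=min(int(u),559),min(int(v),419)
            print(n,t,round(r["confidence"],2),round(u),round(v),p[vi,ui].round(3))
print(env.get_obs())
E
```

```text
picsTraceback (most recent call last):
  File "<stdin>", line 3, in <module>
  File "h.py", line 13, in cloud
    p=np.stack([(u-K[0,2])/K[0,0]*depth,-(v-K[1,2])/K[1,1]*depth,-depth],-1)@R.T+o
      ~~~~~~~~~~~~~~~~~~~~~~~~~~~~~~~~~~~~~~~~~~~~~~~~~~~~~~~~~~~~~~~~~~~~~~^~~~
ValueError: matmul: Input operand 1 has a mismatch in its core dimension 0, with gufunc signature (n?,k),(k,m?)->(n?,m?) (size 4 is different from 3)
```

```bash
sed -i 's/^from bench/from scipy.spatial.transform import Rotation as Ro\nfrom bench/; s/np.array(m\["rotation"\]),m/Ro.from_quat(m["rotation"],scalar_first=True).as_matrix(),m/' h.py
python3 - <<'E'
from h import *
for n in ("scene","side","wrist"):
    im,d=shot(n,n+"0.png"); p=cloud(n,d); K,o,R,m=cam(n); print(n,o.round(3),K.round(1).tolist(),[(k,m[k]) for k in m if k not in("intrinsics","origin")])
    np.save(n+"0.npy",p)
    for t in ["h1_tab","bay1","box_mid","cover_handle","cover_hinge","mug","stapler","stamp"]:
        for r in env.mark_of(n,t)[:6]:
            u,v=r["xy"][0]*560,r["xy"][1]*420; ui,vi=min(int(u),559),min(int(v),419)
            print(n,t,round(r["confidence"],2),round(u),round(v),p[vi,ui].round(3))
print(env.get_obs())
E
```

```text
scene [1.306 0.473 0.893] [[422.2, 0.0, 283.2], [0.0, 422.2, 203.4], [0.0, 0.0, 1.0]] [('rotation', array([0.50179503, 0.21605263, 0.32384108, 0.7724312 ]))]
scene h1_tab 0.8 286 195 [0.493 0.132 0.074]
scene bay1 0.92 197 158 [ 0.542 -0.124  0.159]
scene bay1 0.88 191 166 [ 0.584 -0.112  0.161]
scene bay1 0.86 179 175 [ 0.623 -0.13   0.153]
scene bay1 0.62 171 192 [ 0.67  -0.123  0.137]
scene box_mid 0.74 189 181 [ 0.617 -0.101  0.141]
scene cover_handle 0.93 211 161 [ 0.543 -0.077  0.164]
scene mug 0.78 222 267 [0.776 0.079 0.05 ]
scene mug 0.2 184 183 [ 0.64 -0.1   0.15]
scene stapler 0.65 288 287 [0.74  0.246 0.011]
scene stamp 0.67 288 193 [0.492 0.138 0.079]
scene stamp 0.55 157 254 [ 0.777 -0.124 -0.002]
scene stamp 0.5 346 201 [0.458 0.295 0.08 ]
side [ 0.535 -0.578  0.723] [[471.9, 0.0, 274.3], [0.0, 471.9, 201.4], [0.0, 0.0, 1.0]] [('rotation', array([ 0.91180676,  0.40978767, -0.00586567, -0.02545759]))]
side h1_tab 0.92 241 213 [0.496 0.107 0.087]
side cover_handle 0.67 270 264 [ 0.547 -0.088  0.159]
side cover_hinge 0.95 281 380 [ 0.554 -0.242  0.081]
side cover_hinge 0.
[... 327 characters left out ...]
4 ]))]
{'time': 1.4, 'q': array([-1.35161683e+00,  4.90901658e-01,  1.55890646e+00, -2.55936839e-05,
        1.09170623e+00, -1.05591058e-01]), 'qvel': array([-0.00180984,  0.00088643,  0.00025484,  0.00119973, -0.00020148,
       -0.00034179]), 'joint_efforts': array([ 2.10521102e-03, -6.12455750e+01, -2.58427566e+01,  6.93468587e-02,
        4.45451285e-02,  1.17291017e-05]), 'tool_pos': array([ 0.19945564, -0.59233212,  0.21465768]), 'tcp_rot': array([ 3.97337696e-05,  9.86843503e-01,  1.61678383e-01, -9.11559914e-06]), 'wrist_force': array([-0.38180062,  0.08468836,  1.19600774]), 'torque': array([ 0.02353852, -0.02279619, -0.00309055]), 'gripper_force': 0.0, 'width': 0.9948875966526167}
```

View pics/scene0.png

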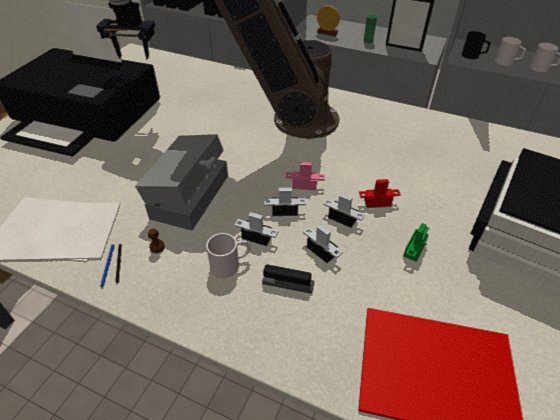

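View pics/side0.png

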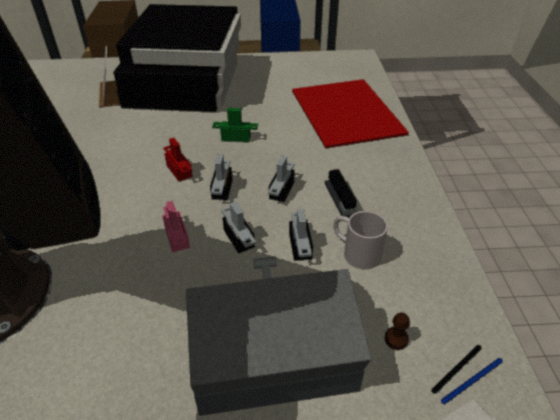

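```bash
cat >> h.py <<'E'
def tops(P,im,zlo=.078,zhi=.1,box=(.38,.85,-.03,.42)):
    "tab tops: plan-view components of points near z 0.09, with colour"
    res=[]; ok=(P[...,2]>zlo)&(P[...,2]<zhi)&(P[...,0]>box[0])&(P[...,0]<box[1])&(P[...,1]>box[2])&(P[...,1]<box[3])
    n,l,_,_=cv2.connectedComponentsWithStats(ok.astype(np.uint8))
    for i in range(1,n):
        m=l==i
        if m.sum()<8: continue
        q=P[m]; c,(w,h),a=cv2.minAreaRect((q[:,:2]*1000).astype(np.float32))
        e,v=np.linalg.eigh(np.cov(q[:,:2].T)); ax=v[:,1]; 
        res.append((np.array(c).round(1),q[:,2].max().round(4),(round(w),round(h)),round(np.degrees(np.arctan2(ax[1],ax[0]))%180,1),int(m.sum()),im[m].mean(0).round()))
    return res
E
python3 - <<'E'
from h import *
for n in("scene","side"):
    P=np.load(n+"0.npy"); im=cv2.imread(f"pics/{n}0.png")[...,::-1]
    print(n); [print(r) for r in tops(P,im)]
    B=(P[...,0]>.38)&(P[...,0]<.75)&(P[...,1]>-.35)&(P[...,1]<-.04)&(P[...,2]>.02)
    q=P[B]; print(np.percentile(q,[1,50,99],axis=0).round(3))
    # normals for cover top
    t=B&(P[...,2]>.1)
    q=P[t]; 
    best=None; rng=np.random.default_rng(0)
    for _ in range(300):
        s=q[rng.choice(len(q),3,False)]; nn=np.cross(s[1]-s[0],s[2]-s[0]); L=np.linalg.norm(nn)
        if L<1e-6: continue
        nn/=L; 
        if abs(nn[2])<.7: continue
        k=abs((q-s[0])@nn)<.003
        if best is None or k.sum()>best.sum(): best=k
    s=q[best]; c=s.mean(0); nn=np.linalg.svd(s-c,full_matrices=False)[2][2]; nn*=np.sign(nn[2]); print("top plane",c.round(4),nn.round(4),best.sum())
    r=cv2.minAreaRect((s[:,:2]*1000).astype(np.float32)); print(r, cv2.boxPoints(r).round(0).tolist(), s[:,2].min(),s[:,2].max())
    h=(P[...,0]>.5)&(P[...,0]<.6)&(P[...,1]>-.11)&(P[...,1]<-.05)&(P[...,2]>.1); q=P[h]; print("handle?",len(q),np.percentile(q,[2,50,98],axis=0).round(4))
E
```

```text
scene
(array([491. , 127.7]), np.float64(0.0919), (14, 34), np.float64(115.3), 78, array([134., 136., 135.]))
(array([450.2, 293.7]), np.float64(0.0925), (36, 19), np.float64(82.3), 85, array([133., 134., 132.]))
(array([617.1,  97.3]), np.float64(0.0928), (18, 37), np.float64(95.0), 91, array([137., 138., 137.]))
(array([591.1, 280.5]), np.float64(0.0922), (36, 17), np.float64(69.4), 96, array([145., 146., 144.]))
(array([743.6,  65.4]), np.float64(0.0934), (76, 74), np.float64(36.8), 276, array([128., 120., 116.]))
[[ 0.425 -0.245  0.022]
 [ 0.594 -0.128  0.129]
 [ 0.681 -0.078  0.161]]
top plane [ 0.5616 -0.1764  0.1431] [ 0.0235 -0.2563  0.9663] 2113
((551.8483276367188, -180.5037078857422), (255.1034698486328, 139.23312377929688), 5.494779109954834) [[418.0, -123.0], [432.0, -262.0], [685.0, -238.0], [672.0, -99.0]] 0.12122728456736753 0.1631161143695915
handle? 385 [[ 0.5175 -0.1093  0.1032]
 [ 0.5586 -0.101   0.1357]
 [ 0.5985 -0.0697  0.163 ]]
side
(array([447.3, 285.9]), np.float64(0.0923), (35, 15), np.float64(80.0), 92, array([ 98., 100.,  98.]))
(array([588.6, 273.3]), np.float64(0.0902), (39, 15), np.float64(66.8), 94, array([ 99., 102., 100.]))
(array([488.2, 121.8]), np.float64(0.0908), (15, 37), np.float64(117.4), 132, array([103., 105., 103.]))
(array([615.7,  91.3]), np.float64(0.0914), (14, 38), np.float64(94.3), 129, array([104., 107., 105.]))
(array([739.6,  60. ]), np.float64(0.0912), (77, 74), np.float64(72.0), 444, array([102.,  96.,  91.]))
[[ 0.428 -0.259  0.024]
 [ 0.547 -0.206  0.136]
 [ 0.675 -0.09   0.16 ]]
top plane [ 0.5478 -0.1898  0.1401] [ 0.0262 -0.2567  0.9661] 16342
((550.0454711914062, -185.4835205078125), (250.3289337158203, 137.45860290527344), 5.711355686187744) [[419.0, -130.0], [432.0, -266.0], [681.0, -241.0], [668.0, -105.0]] 0.12024560339986567 0.16107916692816804
handle? 315 [[ 0.5225 -0.1089  0.1488]
 [ 0.5407 -0.0878  0.1573]
 [ 0.5569 -0.077   0.1626]]
```

```bash
cat >> h.py <<'E'
def plan(t,yaw=None):
    "turn about tool z, then shift in the turned tool axes, to put the TCP at t with tool x at yaw (deg)"
    o=env.get_obs(); R=Ro.from_quat(o["tcp_rot"],scalar_first=True).as_matrix(); y0=np.degrees(np.arctan2(R[1,0],R[0,0]))
    if yaw is None: yaw=y0
    a=np.radians(yaw); X=np.array([np.cos(a),np.sin(a),0]); Y=np.array([np.sin(a),-np.cos(a),0]); d=np.array(t)-o["tool_pos"]
    dy=(yaw-y0+180)%360-180
    print("t",round(o["time"],1),"tcp",o["tool_pos"].round(4),"yaw",y0.round(2),"tilt",np.degrees(np.arccos(-R[2,2])).round(2),"q6",o["q"][5].round(2),"TURNz",round(-np.radians(dy),4),"SHIFT",(d@X).round(4),(d@Y).round(4),(-d[2]).round(4))
E
python3 -c "
from h import *
plan([.54,-.079,.30],95.6)"
python3 -m jog '[[[0,0,-0.149],[0,0,-0.01],0],[[0,0,-0.149],[0,0,-0.01],0],[[0,0,-0.149],[0,0,-0.01],0],[[0,0,-0.149],[0,0,-0.01],0],[[0,0,-0.149],[0,0,-0.01],0],[[0,0,-0.149],[0,0,-0.01],0],[[0,0,-0.149],[0,0,-0.01],0],[[0,0,-0.149],[0,0,-0.015],0]]'
python3 -m jog '[[[0,0,-0.149],[0,0,0],0],[[0,0,0],[0.03,0.0245,0],0],[[0,0,0],[0.03,0.0245,0],0],[[0,0,0],[0.03,0.0245,0],0],[[0,0,0],[0.03,0.0245,0],0],[[0,0,0],[0.03,0.0245,0],0],[[0,0,0],[0.03,0.0245,0],0],[[0,0,0],[0.03,0.0245,0],0]]'
python3 -m jog '[[[0,0,0],[0.03,0.0245,0],0],[[0,0,0],[0.03,0.0245,0],0],[[0,0,0],[0.03,0.0245,0],0],[[0,0,0],[0.03,0.0245,0],0],[[0,0,0],[0.03,0.0245,0],0],[[0,0,0],[0.03,0.0245,0],0],[[0,0,0],[0.03,0.0245,0],0],[[0,0,0],[0.03,0.0245,0],0]]'
python3 - <<'E'
from h import *
plan([.54,-.079,.30],95.6)
im,d=shot("wrist","w1.png"); P=cloud("wrist",d); np.save("w1.npy",P); print(tops(P,im))
for t in ["h1_tab","cover_handle","cover_hinge"]:
  for r in env.mark_of("wrist",t)[:6]:
    u,v=r["xy"][0]*560,r["xy"][1]*420; print(t,round(r["confidence"],2),round(u),round(v),P[min(int(v),419),min(int(u),559)].round(4), atz("wrist",u,v,.153).round(4))
E
```

```text
t 1.4 tcp [ 0.1995 -0.5923  0.2147] yaw 18.61 tilt 0.0 q6 -0.11 TURNz -1.3438 SHIFT 0.4777 0.389 -0.0853
time: 2.2
tool_pos: [0.1994, -0.5921, 0.2996]
tcp_rot: [-0.0, 0.724, 0.69, 0.0]
wrist_force: [0.3, -0.3, 0.1]
width: 1.001
gripper_force: 0.0
time: 3.0
tool_pos: [0.3509, -0.3656, 0.2998]
tcp_rot: [0.0, 0.673, 0.74, -0.0]
wrist_force: [-0.1, -0.3, -0.6]
width: 1.0
gripper_force: 0.0
time: 3.8
tool_pos: [0.5233, -0.108, 0.2998]
tcp_rot: [0.0, 0.673, 0.74, 0.0]
wrist_force: [0.2, -0.8, -1.3]
width: 0.999
gripper_force: 0.0
t 3.8 tcp [ 0.5233 -0.108   0.2998] yaw 95.45 tilt 0.02 q6 -0.42 TURNz -0.0027 SHIFT 0.0272 0.0194 -0.0002
[(array([495.4, 112.3]), np.float64(0.0911), (13, 4), np.float64(20.1), 34, array([68., 72., 72.])), (array([616.9,  98.8]), np.float64(0.0932), (15, 36), np.float64(94.1), 547, array([102., 108., 107.])), (array([741. ,  68.1]), np.float64(0.0927), (76, 77), np.float64(9.0), 1539, array([100.,  96.,  92.]))]
cover_handle 0.74 294 175 [ 0.539  -0.0729  0.1624] [ 0.5382 -0.0781  0.153 ]
```

View pics/w1.png

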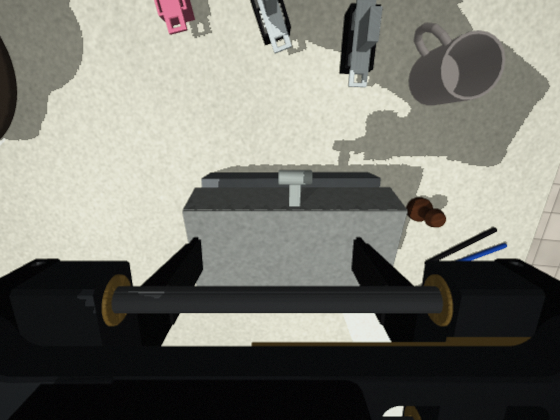

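Run:
```python
from h import *
P=np.load("w1.npy")
q=P[168:188,276:314].reshape(-1,3); q=q[q[:,2]>.14]; a=np.radians(5.6); bx=np.array([np.cos(a),np.sin(a),0]); by=np.array([-np.sin(a),np.cos(a),0])
print(len(q),q[:,2].max()); 
for ax in(bx,by): print(np.percentile(q@ax,[1,10,50,90,99]).round(4))
# handle centre guess in box axes
g=np.array([.539,-.078,.153]); print("guess",g@bx,g@by)
t=P[212:235,200:390].reshape(-1,3); t=t[(t[:,2]>.1)]; c=t.mean(0); n=np.linalg.svd(t-c,full_matrices=False)[2][2]; print(c,n)
r=cv2.minAreaRect((t[:,:2]*1000).astype(np.float32)); print(cv2.boxPoints(r).round(0).tolist())
plan([.538,-.078,.154-.019],95.6)
```

```text
517 0.16479719472678483
[0.5134 0.5166 0.5309 0.5452 0.5485]
[-0.1392 -0.1342 -0.1272 -0.1213 -0.1204]
guess 0.5288161024089933 -0.13022492016876439
[ 0.54723562 -0.12783518  0.15653469] [-0.02517445  0.26078356 -0.965069  ]
[[437.0, -124.0], [440.0, -153.0], [658.0, -132.0], [655.0, -103.0]]
t 4.0 tcp [ 0.5227 -0.1089  0.2995] yaw 95.55 tilt 0.02 q6 -0.43 TURNz -0.0009 SHIFT 0.0293 0.0182 0.1645
```

```bash
python3 -m jog '[[[0,0,0],[0.008,0.0052,0.02],0],[[0,0,0],[0.008,0.0052,0.02],0],[[0,0,0],[0.008,0.0052,0.02],0],[[0,0,0],[0.0077,0.0053,0.02],0],[[0,0,0],[0,0,0.025],0],[[0,0,0],[0,0,0.025],0],[[0,0,0],[0,0,0.02],0],[[0,0,0],[0,0,0.013],0]]'
python3 -m jog '[[[0,0,0],[0,0,0],120],[[0,0,0],[0,0,0],160],[[0,0,0],[0,0,0],200],[[0,0,0],[0,0,0],255],[[0,0,0],[0,0,0],255],[[0,0,0],[0,0,0],255],[[0,0,0],[0,0,0],255],[[0,0,0],[0,0,0],255]]' 25
python3 -c "
from h import *
plan([.541,-.0756,.136],95.6); im,d=shot('side','s1.png'); print(env.get_obs()['wrist_force'])"
```

```text
time: 4.8
tool_pos: [0.5395, -0.0772, 0.1353]
tcp_rot: [-0.001, 0.673, 0.739, -0.0]
wrist_force: [-0.0, -0.6, -0.2]
width: 1.0
gripper_force: 0.0
time: 5.6
tool_pos: [0.5403, -0.0759, 0.1367]
tcp_rot: [-0.0, 0.673, 0.74, -0.0]
wrist_force: [-13.1, -2.6, 2.9]
width: 0.384
gripper_force: 8.2
t 5.6 tcp [ 0.5403 -0.0759  0.1367] yaw 95.45 tilt 0.02 q6 -0.36 TURNz -0.0026 SHIFT 0.0003 0.0007 0.0007
[-3.84779365  1.01594825 -0.1854076 ]
```

View pics/s1.png

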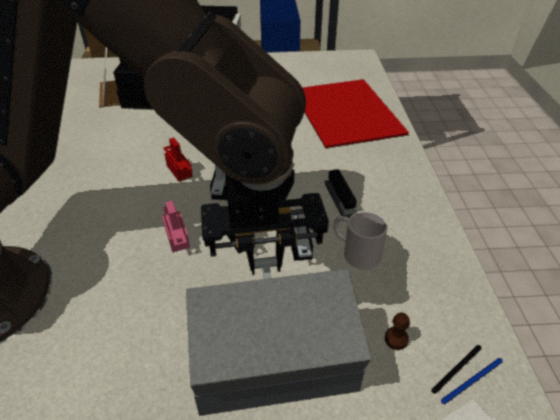

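Run:
```python
import numpy as np
f=np.linspace(.517,2.453,25); y=.1797*np.cos(f); z=.1797*np.sin(f)
for k in range(3): print([(round(a,4),round(b,4)) for a,b in zip(np.diff(y)[8*k:8*k+8],-np.diff(z)[8*k:8*k+8])])
```

```text
[(np.float64(-0.0077), np.float64(-0.0123)), (np.float64(-0.0086), np.float64(-0.0116)), (np.float64(-0.0095), np.float64(-0.0109)), (np.float64(-0.0104), np.float64(-0.0101)), (np.float64(-0.0112), np.float64(-0.0092)), (np.float64(-0.0119), np.float64(-0.0083)), (np.float64(-0.0125), np.float64(-0.0073)), (np.float64(-0.0131), np.float64(-0.0063))]
[(np.float64(-0.0135), np.float64(-0.0052)), (np.float64(-0.0139), np.float64(-0.0041)), (np.float64(-0.0142), np.float64(-0.003)), (np.float64(-0.0144), np.float64(-0.0018)), (np.float64(-0.0145), np.float64(-0.0007)), (np.float64(-0.0145), np.float64(0.0005)), (np.float64(-0.0144), np.float64(0.0017)), (np.float64(-0.0142), np.float64(0.0028))]
[(np.float64(-0.0139), np.float64(0.004)), (np.float64(-0.0136), np.float64(0.0051)), (np.float64(-0.0131), np.float64(0.0062)), (np.float64(-0.0126), np.float64(0.0072)), (np.float64(-0.012), np.float64(0.0082)), (np.float64(-0.0113), np.float64(0.0091)), (np.float64(-0.0105), np.float64(0.01)), (np.float64(-0.0097), np.float64(0.0108))]
```

```bash
python3 -m jog '[[[0,0,0],[-0.0077,0,-0.0123],255],[[0,0,0],[-0.0086,0,-0.0116],255],[[0,0,0],[-0.0095,0,-0.0109],255],[[0,0,0],[-0.0104,0,-0.0101],255],[[0,0,0],[-0.0112,0,-0.0092],255],[[0,0,0],[-0.0119,0,-0.0083],255],[[0,0,0],[-0.0125,0,-0.0073],255],[[0,0,0],[-0.0131,0,-0.0063],255]]'
python3 -m jog '[[[0,0,0],[-0.0135,0,-0.0052],255],[[0,0,0],[-0.0139,0,-0.0041],255],[[0,0,0],[-0.0142,0,-0.003],255],[[0,0,0],[-0.0144,0,-0.0018],255],[[0,0,0],[-0.0145,0,-0.0007],255],[[0,0,0],[-0.0145,0,0.0005],255],[[0,0,0],[-0.0144,0,0.0017],255],[[0,0,0],[-0.0142,0,0.0028],255]]'
```

```text
time: 6.45
tool_pos: [0.5482, -0.1614, 0.2133]
tcp_rot: [-0.0, 0.673, 0.74, -0.0]
wrist_force: [-4.4, 2.2, -4.4]
width: 0.374
gripper_force: 25.0
time: 7.25
tool_pos: [0.5594, -0.2756, 0.2246]
tcp_rot: [0.002, 0.673, 0.74, -0.0]
wrist_force: [-5.2, 0.9, 8.1]
width: 0.372
gripper_force: 25.0
```

```bash
python3 -m jog '[[[0,0,0],[-0.0139,0,0.004],255],[[0,0,0],[-0.0136,0,0.0051],255],[[0,0,0],[-0.0131,0,0.0062],255],[[0,0,0],[-0.0126,0,0.0072],255],[[0,0,0],[-0.012,0,0.0082],255],[[0,0,0],[-0.0113,0,0.0091],255],[[0,0,0],[-0.0105,0,0.01],255],[[0,0,0],[-0.0097,0,0.0108],255]]'
python3 -m jog '[[[0,0,0],[-0.002,0,0.003],255],[[0,0,0],[0,0,0],255],[[0,0,0],[-0.002,0,0.003],255],[[0,0,0],[0,0,0],255],[[0,0,0],[0,0,0],255],[[0,0,0],[0,0,0],255],[[0,0,0],[0,0,0],255],[[0,0,0],[0,0,0],255]]'
python3 -c "
from h import *
plan([.541,-.0756,.136]); im,d=shot('side','s2.png')"
```

```text
time: 8.05
tool_pos: [0.569, -0.3736, 0.1642]
tcp_rot: [0.003, 0.673, 0.74, -0.001]
wrist_force: [-2.8, -5.2, 7.7]
width: 0.372
gripper_force: 25.0
time: 8.85
tool_pos: [0.5694, -0.3775, 0.1589]
tcp_rot: [0.004, 0.673, 0.74, -0.001]
wrist_force: [-5.2, -6.0, 12.0]
width: 0.373
gripper_force: 25.0
t 8.8 tcp [ 0.5694 -0.3775  0.1589] yaw 95.42 tilt 0.45 q6 -0.77 TURNz -0.0 SHIFT 0.3032 0.0003 0.0229
```

View pics/s2.png

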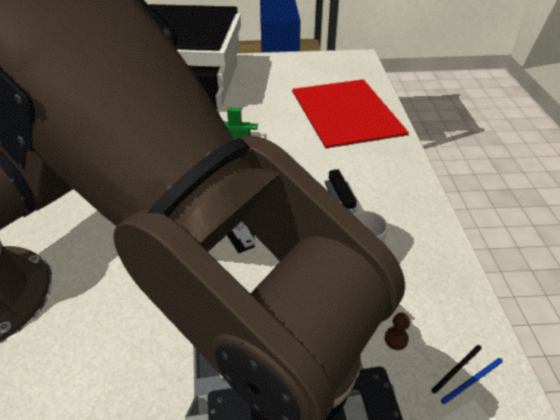

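```bash
python3 -m jog '[[[0,0,0],[-0.002,0,0.003],255],[[0,0,0],[-0.002,0,0.003],255],[[0,0,0],[0,0,0],255],[[0,0,0],[0,0,0],255],[[0,0,0],[0,0,0],255],[[0,0,0],[0,0,0],255],[[0,0,0],[0,0,0],255],[[0,0,0],[0,0,0],255]]'
```

```text
time: 9.7
tool_pos: [0.5698, -0.3806, 0.1553]
tcp_rot: [0.004, 0.673, 0.74, -0.001]
wrist_force: [-10.6, 1.0, 29.6]
width: 0.374
gripper_force: 25.0
```

```bash
python3 -m jog '[[[0,0,0],[0.001,0,-0.003],255],[[0,0,0],[0,0,0],0],[[0,0,0],[0,0,0],0],[[0,0,0],[0,0,0],0],[[0,0,0],[0,0,0],0],[[0,0,0],[0,0,-0.02],0],[[0,0,0],[0,0,-0.03],0],[[0,0,0],[0,0,-0.035],0]]'
python3 -m jog '[[[0,0,0],[0,0,-0.035],0],[[0,0,0],[0,0,-0.035],0],[[0,0,0],[0.035,0,0],0],[[0,0,0],[0.035,0,0],0],[[0,0,0],[0.035,0,0],0],[[0,0,0],[0.035,0,0],0],[[0,0,0],[0.03,0,0],0],[[0,0,0],[0,0,0],0]]'
python3 - <<'E'
from h import *
plan([.54,-.079,.30],95.6)
im,d=shot("wrist","w2.png"); P=cloud("wrist",d); np.save("w2.npy",P)
for t in ["bay1","box_mid","cover_handle","cover_hinge"]:
  for r in env.mark_of("wrist",t)[:6]:
    u,v=r["xy"][0]*560,r["xy"][1]*420; print(t,round(r["confidence"],2),round(u),round(v),P[min(int(v),419),min(int(u),559)].round(4), atz("wrist",u,v,.099 if t=="bay1" else .062).round(4))
E
```

```text
time: 10.5
tool_pos: [0.5689, -0.3765, 0.2377]
tcp_rot: [-0.001, 0.673, 0.74, -0.0]
wrist_force: [0.5, 0.5, 0.6]
width: 0.907
gripper_force: 0.0
time: 11.3
tool_pos: [0.5528, -0.2046, 0.3083]
tcp_rot: [0.0, 0.672, 0.741, 0.0]
wrist_force: [0.5, -1.0, -0.0]
width: 1.0
gripper_force: 0.0
t 11.3 tcp [ 0.5528 -0.2046  0.3083] yaw 95.61 tilt 0.03 q6 -0.56 TURNz 0.0002 SHIFT 0.1262 -0.0005 0.0083
bay1 0.77 296 159 [ 0.5799 -0.1715  0.0062] [ 0.5734 -0.1654  0.099 ]
bay1 0.77 342 157 [ 0.6512 -0.1614  0.0062] [ 0.6313 -0.157   0.099 ]
bay1 0.75 210 160 [ 0.4425 -0.1867  0.0047] [ 0.4634 -0.1773  0.099 ]
bay1 0.69 253 159 [ 0.5098 -0.1783  0.0067] [ 0.5176 -0.1707  0.099 ]
box_mid 0.78 276 157 [ 0.5479 -0.173   0.0072] [ 0.5481 -0.17    0.062 ]
cover_handle 0.69 275 340 [ 0.565  -0.3694  0.1881] [ 0.5743 -0.4753  0.062 ]
cover_hinge 0.64 272 205 [ 5.473e-01 -2.546e-01 -4.000e-04] [ 0.5475 -0.2408  0.062 ]
cover_hinge 0.29 211 160 [ 0.4428 -0.1882  0.0056] [ 0.4562 -0.1829  0.062 ]
```

View pics/w2.png

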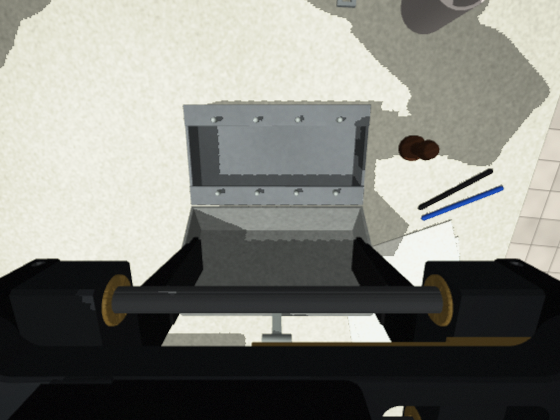

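```bash
cat >> h.py <<'E'
def fit2(src,dst):
    a=src-src.mean(0); b=dst-dst.mean(0); U,_,Vt=np.linalg.svd(a.T@b); R=(U@np.diag([1,np.linalg.det(U@Vt)])@Vt).T
    t=dst.mean(0)-R@src.mean(0); return R,t
def pins(P):
    rail=P[(abs(P[...,2]-.062)<.006)]; B=(P[...,0]>.4)&(P[...,0]<.7)&(P[...,1]>-.26)&(P[...,1]<-.08)
    m=(B&(P[...,2]>.068)&(P[...,2]<.09)).astype(np.uint8); n,l,s,c=cv2.connectedComponentsWithStats(m)
    return np.median(rail[:,2]),[(c[i].round(1),s[i,4],np.median(P[l==i],0).round(4),P[l==i][:,2].max().round(4)) for i in range(1,n) if 3<s[i,4]<200]
E
python3 - <<'E'
from h import *
P=np.load("w2.npy"); print(*pins(P),sep="\n")
px=np.array([[214,119],[256,119],[298,119],[340,119],[221,192],[260,192],[299,192],[336,192]])
print(np.array([atz("wrist",u,v,.074) for u,v in px]).round(4))
E
```

```text
0.062089157945473705
[(array([213.4, 118.9]), np.int32(27), array([ 0.46  , -0.1253,  0.0747]), np.float64(0.0764)), (array([255.1, 119.1]), np.int32(22), array([ 0.5151, -0.1201,  0.075 ]), np.float64(0.0767)), (array([297.1, 119.1]), np.int32(24), array([ 0.5702, -0.1147,  0.0749]), np.float64(0.0764)), (array([339.1, 119.1]), np.int32(26), array([ 0.6255, -0.1093,  0.0746]), np.float64(0.0767)), (array([217.4, 192.4]), np.int32(24), array([ 0.4695, -0.2241,  0.0749]), np.float64(0.0775)), (array([256.6, 192.5]), np.int32(21), array([ 0.525 , -0.2187,  0.0751]), np.float64(0.0776)), (array([295.7, 192.5]), np.int32(22), array([ 0.5802, -0.2132,  0.0748]), np.float64(0.0765)), (array([334.9, 192.6]), np.int32(23), array([ 0.6352, -0.2084,  0.0746]), np.float64(0.0774))]
[[ 0.4611 -0.1273  0.074 ]
 [ 0.5164 -0.122   0.074 ]
 [ 0.5717 -0.1168  0.074 ]
 [ 0.6269 -0.1115  0.074 ]
 [ 0.4745 -0.225   0.074 ]
 [ 0.5294 -0.2197  0.074 ]
 [ 0.5843 -0.2145  0.074 ]
 [ 0.6364 -0.2096  0.074 ]]
```

```bash
python3 -m jog '[[[0,0,0],[0.03,0,-0.004],0],[[0,0,0],[0.03,0,-0.004],0],[[0,0,0],[0.03,0,-0.004],0],[[0,0,0],[0.03,0,-0.004],0],[[0,0,0],[0.03,0,-0.004],0],[[0,0,0],[0.03,0,-0.004],0],[[0,0,0],[0.03,0,0],0],[[0,0,0],[0.03,0,0],0]]'
python3 -m jog '[[[0,0,0],[0.02,0,0],0],[[0,0,0],[0.02,0,0],0],[[0,0,0],[0,0,0],0],[[0,0,0],[0,0,0],0],[[0,0,0],[0,0,0],0],[[0,0,0],[0,0,0],0],[[0,0,0],[0,0,0],0],[[0,0,0],[0,0,0],0]]'
python3 - <<'E'
from h import *
plan([.54,-.079,.30],95.6)
im,d=shot("wrist","w3.png"); P=cloud("wrist",d); np.save("w3.npy",P)
[print(r) for r in tops(P,im)]
E
```

```text
time: 12.35
tool_pos: [0.5304, 0.0317, 0.3318]
tcp_rot: [0.0, 0.673, 0.739, -0.0]
wrist_force: [-0.3, 0.1, 0.1]
width: 1.001
gripper_force: 0.0
time: 13.15
tool_pos: [0.5265, 0.0707, 0.3318]
tcp_rot: [0.0, 0.673, 0.74, -0.0]
wrist_force: [0.0, 0.2, 0.5]
width: 0.995
gripper_force: 0.0
t 13.2 tcp [0.5265 0.0707 0.3318] yaw 95.4 tilt 0.01 q6 -0.09 TURNz -0.0034 SHIFT -0.1504 -0.0012 0.0318
(array([445.7, 285.4]), np.float64(0.0928), (25, 14), np.float64(72.1), 287, array([110., 116., 115.]))
(array([587.5, 277.2]), np.float64(0.0926), (36, 14), np.float64(67.7), 400, array([130., 137., 136.]))
(array([487.1, 125.5]), np.float64(0.0926), (14, 36), np.float64(115.1), 284, array([175., 183., 182.]))
(array([614.7,  96.1]), np.float64(0.0925), (14, 35), np.float64(92.2), 293, array([184., 191., 190.]))
(array([738.7,  65.3]), np.float64(0.0922), (76, 77), np.float64(152.7), 834, array([168., 164., 159.]))
```

View pics/w3.png

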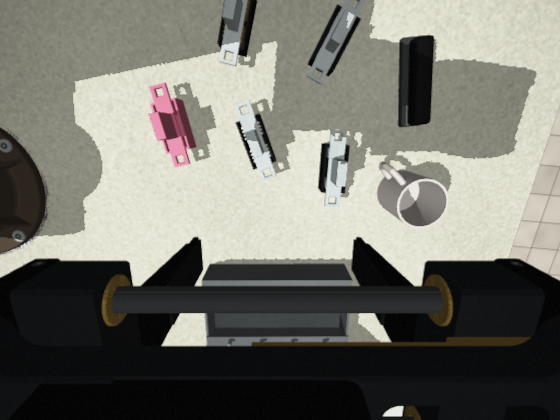

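```bash
cat >> h.py <<'E'
def holder(P,c):
    "refined centre and yaw of the holder near c (mm): tab-top centre, ear-to-ear axis"
    c=np.array(c)/1000; D=np.hypot(P[...,0]-c[0],P[...,1]-c[1])
    t=P[(D<.03)&(P[...,2]>.083)&(P[...,2]<.1)]; e=P[(D<.068)&(P[...,2]>.036)&(P[...,2]<.05)]
    rt=cv2.minAreaRect((t[:,:2]*1000).astype(np.float32)); re=cv2.minAreaRect((e[:,:2]*1000).astype(np.float32))
    b=cv2.boxPoints(re); k=b[1]-b[0] if np.linalg.norm(b[1]-b[0])>np.linalg.norm(b[2]-b[1]) else b[2]-b[1]
    bt=cv2.boxPoints(rt); kt=bt[1]-bt[0] if np.linalg.norm(bt[1]-bt[0])>np.linalg.norm(bt[2]-bt[1]) else bt[2]-bt[1]
    ang=lambda k:round(float(np.degrees(np.arctan2(k[1],k[0]))%180),1)
    print("tab",np.round(rt[0],1),np.round(rt[1],0),ang(kt),"z",np.percentile(t[:,2],90).round(4),"| ears",np.round(re[0],1),np.round(re[1],0),ang(k),"z",np.percentile(e[:,2],80).round(4))
    return np.array(rt[0])/1000,ang(k)
E
python3 - <<'E'
from h import *
P=np.load("w3.npy")
for c in ([614.7,96.1],[487,125.5],[587.5,277],[446,285]): holder(P,c)
plan([.6147,.0961,.056],93)
E
```

```text
tab [614.8  96.1] [14. 35.] 93.7 z 0.0912 | ears [614.9  95.6] [ 38. 121.] 93.3 z 0.0428
tab [487.1 125.5] [14. 36.] 115.0 z 0.0913 | ears [487.  125.4] [ 38. 121.] 115.1 z 0.0428
tab [587.6 277.3] [36. 14.] 68.4 z 0.0913 | ears [587.2 276.4] [119.  38.] 67.9 z 0.0428
tab [445.5 283.9] [22. 14.] 81.9 z 0.0913 | ears [443.9 273.5] [86. 39.] 81.8 z 0.043
t 13.2 tcp [0.5265 0.0709 0.3318] yaw 95.42 tilt 0.01 q6 -0.09 TURNz 0.0422 SHIFT 0.0206 0.0894 0.2758
```

```bash
python3 -m jog '[[[0,0,0.037],[0,0,0],110],[[0,0,0],[0.004,0.0179,0.022],110],[[0,0,0],[0.004,0.0179,0.022],110],[[0,0,0],[0.004,0.0179,0.022],110],[[0,0,0],[0.004,0.0179,0.022],110],[[0,0,0],[0.0045,0.0179,0.022],110],[[0,0,0],[0,0,0.035],110],[[0,0,0],[0,0,0.035],110]]'
python3 -m jog '[[[0,0,0],[0,0,0.035],110],[[0,0,0],[0,0,0.03],110],[[0,0,0],[0,0,0.02],110],[[0,0,0],[0,0,0.0105],110],[[0,0,0],[0,0,0],110],[[0,0,0],[0,0,0],255],[[0,0,0],[0,0,0],255],[[0,0,0],[0,0,0],255]]' 30
python3 -m jog '[[[0,0,0],[0,0,0],255],[[0,0,0],[0,0,0],255],[[0,0,0],[0,0,0],255],[[0,0,0],[0,0,-0.005],255],[[0,0,0],[0,0,-0.025],255],[[0,0,0],[0,0,-0.04],255],[[0,0,0],[0,0,-0.04],255],[[0,0,0],[0,0,-0.04],255]]'
python3 -c "
from h import *
plan([.6304,-.1589,.20],95.5); shot('wrist','w4.png')"
```

```text
time: 14.0
tool_pos: [0.615, 0.0969, 0.1505]
tcp_rot: [0.0, 0.686, 0.727, 0.0]
wrist_force: [0.9, -0.4, -1.0]
width: 0.57
gripper_force: 0.0
time: 14.8
tool_pos: [0.615, 0.0969, 0.0574]
tcp_rot: [0.001, 0.686, 0.727, 0.001]
wrist_force: [-0.0, -0.0, 0.2]
width: 0.375
gripper_force: 0.0
time: 15.6
tool_pos: [0.6142, 0.0968, 0.208]
tcp_rot: [-0.0, 0.686, 0.727, -0.0]
wrist_force: [-0.1, -0.1, -1.5]
width: 0.147
gripper_force: 30.0
t 15.6 tcp [0.6142 0.0968 0.208 ] yaw 93.32 tilt 0.03 q6 -0.01 TURNz -0.038 SHIFT -0.2561 -0.0084 0.008
```

View pics/w4.png

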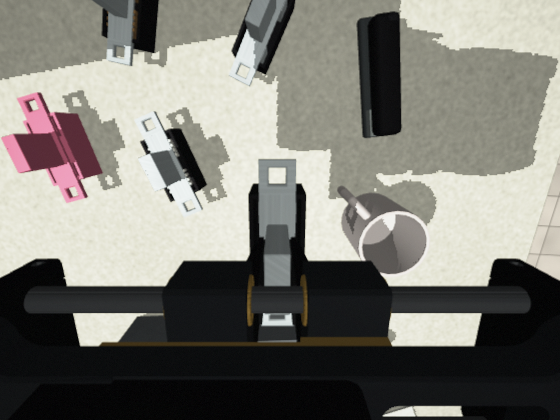

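```bash
cat >> h.py <<'E'
def inhand(P=None):
    "front ear and its hole in tool axes (mm)"
    if P is None: P=cloud("wrist",env.read_camera("wrist")[1])
    o=env.get_obs(); R=Ro.from_quat(o["tcp_rot"],scalar_first=True).as_matrix(); T=(P-o["tool_pos"])@R*1000
    roi=(abs(T[...,1])<16)&(T[...,0]>25)&(T[...,0]<75)&(abs(T[...,2]-12)<6)
    e=T[roi]; r=cv2.minAreaRect(e[e[:,0]>43][:,:2].astype(np.float32)); print("ear end x",np.percentile(e[:,0],99.5).round(1),"y",np.percentile(e[e[:,0]>43][:,1],[1,99]).round(1),"z",np.median(e[:,2]).round(1))
    m=roi.astype(np.uint8); cs,h=cv2.findContours(m,cv2.RETR_CCOMP,cv2.CHAIN_APPROX_NONE)
    zc=np.median(e[:,2])
    for c,hh in zip(cs,h[0]):
        if hh[3]>=0 and len(c)>12:
            q=np.array([T[v,u] for u,v in c[:,0]]); q=q[abs(q[:,2]-zc)<4]
            print("hole box x",np.percentile(q[:,0],[0,100]).round(1),"y",np.percentile(q[:,1],[0,100]).round(1),"mid",((q.max(0)+q.min(0))/2).round(1))
    return T
E
python3 -c "
from h import *
inhand()
plan([.6304,-.1589,.20],95.5)"
```

```text
ear end x 58.9 y [-12.8  10.8] z 14.0
hole box x [42.6 54.1] y [-7.1  5. ] mid [48.3 -1.1 15.5]
t 15.7 tcp [0.6164 0.097  0.2121] yaw 93.33 tilt 0.5 q6 -0.01 TURNz -0.0379 SHIFT -0.2561 -0.0105 0.0121
```

```bash
cat >> h.py <<'E'
def bays(P=None):
    if P is None: P=cloud("wrist",env.read_camera("wrist")[1])
    N=np.array([[(i-1.5)*56,s*50] for i in range(4) for s in(1,-1)],float)
    a=np.radians(5.55); G=N@np.array([[np.cos(a),np.sin(a)],[-np.sin(a),np.cos(a)]])+[547.6,-166.7]
    S=[];D=[]
    for _,n,c,_ in pins(P)[1]:
        d=np.hypot(*(G-c[:2]*1000).T); k=d.argmin()
        if d[k]<8 and n<90: S.append(N[k]);D.append(c[:2]*1000)
    S=np.array(S);D=np.array(D); R,t=fit2(S,D); print("pins",len(S),"resid",np.hypot(*(S@R.T+t-D).T).round(1),"box yaw",np.degrees(np.arctan2(R[1,0],R[0,0])).round(2))
    for i in range(4): print("bay",i+1,(R@[(i-1.5)*56,0]+t).round(1),end=" ")
    print()
E
python3 -m jog '[[[0,0,-0.038],[0,0,0],255],[[0,0,0],[-0.01,-0.001,0],255],[[0,0,0],[-0.025,-0.001,0],255],[[0,0,0],[-0.03,-0.001,0],255],[[0,0,0],[-0.03,-0.001,0],255],[[0,0,0],[-0.03,-0.001,0],255],[[0,0,0],[-0.03,-0.001,0],255],[[0,0,0],[-0.03,-0.001,0],255]]'
python3 -m jog '[[[0,0,0],[-0.03,-0.001,0],255],[[0,0,0],[-0.025,-0.0005,0],255],[[0,0,0],[-0.012,0,0],255],[[0,0,0],[-0.004,0,0],255],[[0,0,0],[0,0,0],255],[[0,0,0],[0,0,0],255],[[0,0,0],[0,0,0],255],[[0,0,0],[0,0,0],255]]'
python3 -c "
from h import *
bays(np.load('w2.npy'))
im,d=shot('wrist','w5.png'); P=cloud('wrist',d); bays(P); inhand(P)
plan([.6304,-.1589,.20],95.5)"
```

```text
time: 16.5
tool_pos: [0.6248, -0.0898, 0.2054]
tcp_rot: [-0.001, 0.673, 0.74, -0.0]
wrist_force: [1.2, 0.1, -1.2]
width: 0.147
gripper_force: 30.0
time: 17.3
tool_pos: [0.6307, -0.158, 0.2065]
tcp_rot: [0.0, 0.672, 0.741, 0.0]
wrist_force: [0.4, -0.4, -1.8]
width: 0.144
gripper_force: 30.0
pins 8 resid [0.9 0.5 0.6 1.  0.9 0.7 0.6 0.8] box yaw 5.55
bay 1 [ 464.  -174.8] bay 2 [ 519.7 -169.4] bay 3 [ 575.5 -164. ] bay 4 [ 631.2 -158.6] 
pins 7 resid [0.9 0.5 0.4 1.1 0.6 0.2 0.7] box yaw 5.55
bay 1 [ 464.8 -172.7] bay 2 [ 520.5 -167.3] bay 3 [ 576.3 -161.8] bay 4 [ 632.  -156.4] 
ear end x 58.9 y [-12.8  10.8] z 14.0
hole box x [42.7 54.6] y [-7.   5.1] mid [48.6 -1.  15.4]
t 17.4 tcp [ 0.6307 -0.1581  0.2064] yaw 95.55 tilt 0.01 q6 -0.44 TURNz 0.0009 SHIFT -0.0007 -0.0004 0.0064
```

View pics/w5.png

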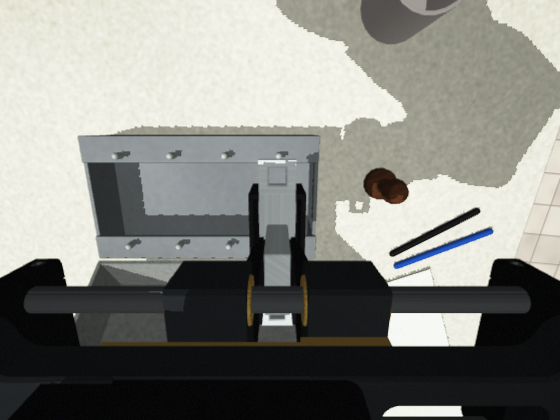

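```bash
python3 -m jog '[[[0,0,0],[0.003,0.0025,0],255],[[0,0,0],[0,0,0.015],255],[[0,0,0],[0,0,0.02],255],[[0,0,0],[0,0,0.02],255],[[0,0,0],[0,0,0.02],255],[[0,0,0],[0,0,0.012],255],[[0,0,0],[0,0,0.0075],255],[[0,0,0],[0,0,0],255]]'
python3 -m jog '[[[0,0,0],[0,0,0],255],[[0,0,0],[0,0,0],255],[[0,0,0],[0,0,0],255],[[0,0,0],[0,0,0],255],[[0,0,0],[0,0,0],255],[[0,0,0],[0,0,0],255],[[0,0,0],[0,0,0],255],[[0,0,0],[0,0,0],255]]'
python3 -c "
from h import *
im,d=shot('wrist'); P=cloud('wrist',d); print(*pins(P)[1],sep='\n'); bays(P); inhand(P)
plan([.6304,-.1589,.082],95.5); cv2.imwrite('pics/w6.png',cv2.resize(im[110:250,60:400,::-1],None,fx=2.3,fy=2.3))"
```

```text
time: 18.15
tool_pos: [0.6327, -0.1554, 0.1112]
tcp_rot: [-0.0, 0.672, 0.74, -0.0]
wrist_force: [0.8, -0.7, -1.2]
width: 0.146
gripper_force: 30.0
time: 18.95
tool_pos: [0.6328, -0.1556, 0.1118]
tcp_rot: [0.0, 0.672, 0.74, -0.0]
wrist_force: [-1.0, -0.4, -1.9]
width: 0.143
gripper_force: 30.0
(array([ 43.4, 170.1]), np.int32(135), array([ 0.4612, -0.1232,  0.0742]), np.float64(0.0776))
(array([120.5, 170.1]), np.int32(113), array([ 0.5164, -0.1177,  0.0743]), np.float64(0.0779))
(array([198.1, 169.9]), np.int32(94), array([ 0.5716, -0.1122,  0.0749]), np.float64(0.0772))
(array([275.4, 170.9]), np.int32(64), array([ 0.6264, -0.1075,  0.0753]), np.float64(0.0774))
(array([253.5, 188.8]), np.int32(49), array([ 0.6122, -0.121 ,  0.0804]), np.float64(0.0899))
(array([299.5, 189. ]), np.int32(52), array([ 0.6445, -0.1179,  0.0802]), np.float64(0.0899))
(array([254.5, 220.8]), np.int32(105), array([ 0.6147, -0.1443,  0.0797]), np.float64(0.0899))
(array([298.4, 221.3]), np.int32(105), array([ 0.6465, -0.1421,  0.0799]), np.float64(0.09))
pins 1 resid [0.] box yaw 0.0
bay 1 [ 458.4 -157.5] bay 2 [ 514.4 -157.5] bay 3 [ 570.4 -157.5] bay 4 [ 626.4 -157.5] 
ear end x 58.9 y [-12.8  10.8] z 14.0
hole box x [42.7 54.1] y [-7.1  4.5] mid [48.4 -1.3 15.7]
t 19.0 tcp [ 0.6329 -0.1556  0.1118] yaw 95.5 tilt 0.01 q6 -0.44 TURNz 0.0 SHIFT -0.0031 -0.0028 0.0298
```

View pics/w6.png

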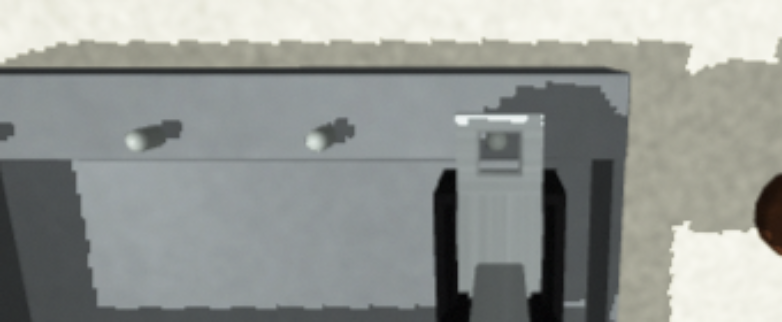

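```bash
python3 -m jog '[[[0,0,0],[0,-0.0004,0.004],255],[[0,0,0],[0,0,0.004],255],[[0,0,0],[0,0,0.004],255],[[0,0,0],[0,0,0.004],255],[[0,0,0],[0,0,0.003],255],[[0,0,0],[0,0,0.003],255],[[0,0,0],[0,0,0],255],[[0,0,0],[0,0,0],255]]'
```

```text
time: 19.8
tool_pos: [0.6325, -0.1556, 0.0898]
tcp_rot: [0.0, 0.672, 0.74, -0.0]
wrist_force: [-0.7, 0.4, -1.4]
width: 0.146
gripper_force: 30.0
```

```bash
python3 -m jog '[[[0,0,0],[0,0,0.002],255],[[0,0,0],[0,0,0.002],255],[[0,0,0],[0,0,0.002],255],[[0,0,0],[0,0,0.002],255],[[0,0,0],[0,0,0.001],255],[[0,0,0],[0,0,0],255],[[0,0,0],[0,0,0],255],[[0,0,0],[0,0,0],255]]'
```

```text
time: 20.6
tool_pos: [0.6325, -0.1557, 0.0822]
tcp_rot: [0.0, 0.672, 0.74, 0.0]
wrist_force: [-5.3, 1.6, 11.6]
width: 0.144
gripper_force: 30.0
```

```bash
python3 -m jog '[[[0,0,0],[0,0,-0.0008],255],[[0,0,0],[0,0,0],150],[[0,0,0],[0,0,0],150],[[0,0,0],[0,0,0],150],[[0,0,0],[0,0,0],150],[[0,0,0],[0,0,-0.015],150],[[0,0,0],[0,0,-0.03],150],[[0,0,0],[0,0,-0.04],150]]'
python3 -m jog '[[[0,0,0],[0.01,-0.006,-0.04],150],[[0,0,0],[0.03,-0.015,-0.03],150],[[0,0,0],[0.03,-0.015,-0.03],150],[[0,0,0],[0.03,-0.015,-0.03],150],[[0,0,0],[0.03,-0.015,0],150],[[0,0,0],[0.03,-0.015,0],150],[[0,0,0],[0.03,-0.015,0],150],[[0,0,0],[0.02,-0.01,0],150]]'
python3 - <<'E'
from h import *
im,d=shot("wrist","w7.png"); P=cloud("wrist",d); T=tops(P,im,box=(.38,.85,-.25,.42)); [print(r) for r in T]
plan([.487,.1255,.0565],115.1)
for r in T:
    if r[4]>100 and r[2][0]<45 and r[0][1]>0: holder(P,r[0])
E
```

```text
time: 21.4
tool_pos: [0.6319, -0.1554, 0.1672]
tcp_rot: [-0.001, 0.672, 0.74, -0.001]
wrist_force: [0.2, -0.1, 0.5]
width: 0.413
gripper_force: 0.0
time: 22.2
tool_pos: [0.5055, 0.0448, 0.298]
tcp_rot: [0.0, 0.672, 0.74, 0.0]
wrist_force: [0.5, 0.1, 0.5]
width: 0.412
gripper_force: 0.0
(array([581.6, 268.4]), np.float64(0.0928), (13, 14), np.float64(7.3), 191, array([100., 106., 105.]))
(array([485.8, 127.1]), np.float64(0.0925), (14, 36), np.float64(115.4), 336, array([162., 169., 169.]))
(array([737.7,  66.4]), np.float64(0.0924), (77, 76), np.float64(158.4), 1102, array([146., 142., 137.]))
t 22.2 tcp [0.5042 0.0464 0.2981] yaw 95.59 tilt 0.06 q6 -0.14 TURNz -0.3405 SHIFT 0.0789 0.0179 0.2416
tab [581.6 268.4] [13. 14.] 160.4 z 0.0916 | ears [578.9 260.8] [82. 38.] 68.3 z 0.0431
tab [485.8 127.1] [14. 36.] 115.3 z 0.0913 | ears [485.7 127.2] [ 38. 121.] 115.1 z 0.0429
```

```bash
python3 -m jog '[[[0,0,-0.1135],[0,0,0],130],[[0,0,-0.1135],[0,0,0],130],[[0,0,-0.1135],[0,0,0],130],[[0,0,0],[0.0267,0.006,0.03],130],[[0,0,0],[0.0265,0.006,0.03],130],[[0,0,0],[0.0265,0.006,0.03],130],[[0,0,0],[0,0,0.035],130],[[0,0,0],[0,0,0],130]]'
python3 -c "
from h import *
plan([.4867,.1262,.0565],115.1)"
```

```text
time: 23.05
tool_pos: [0.4879, 0.1233, 0.1693]
tcp_rot: [-0.002, 0.537, 0.844, -0.002]
wrist_force: [-1.4, 0.2, 0.8]
width: 0.491
gripper_force: 0.0
t 23.1 tcp [0.4879 0.1233 0.1693] yaw 115.08 tilt 0.32 q6 -0.32 TURNz -0.0004 SHIFT 0.0032 0.0002 0.1128
```

```bash
python3 -m jog '[[[0,0,0],[0.0012,0,0.03],130],[[0,0,0],[0.0012,0,0.03],130],[[0,0,0],[0,0,0.025],130],[[0,0,0],[0,0,0.018],130],[[0,0,0],[0,0,0.01],130],[[0,0,0],[0,0,0],130],[[0,0,0],[0,0,0],255],[[0,0,0],[0,0,0],255]]'
python3 -m jog '[[[0,0,0],[0,0,0],255],[[0,0,0],[0,0,0],255],[[0,0,0],[0,0,0],255],[[0,0,0],[0,0,-0.005],255],[[0,0,0],[0,0,-0.025],255],[[0,0,0],[0,0,-0.04],255],[[0,0,0],[0,0,-0.04],255],[[0,0,0],[0,0,-0.03],255]]'
python3 -c "
from h import *
plan([.5763,-.1615,.20],95.5)"
```

```text
time: 23.85
tool_pos: [0.4891, 0.1252, 0.0598]
tcp_rot: [0.001, 0.537, 0.843, 0.001]
wrist_force: [-0.2, -0.1, 0.4]
width: 0.375
gripper_force: 0.0
time: 24.65
tool_pos: [0.4884, 0.1253, 0.2012]
tcp_rot: [0.001, 0.537, 0.843, 0.0]
wrist_force: [0.7, 0.1, -1.3]
width: 0.146
gripper_force: 30.0
t 24.6 tcp [0.4884 0.1253 0.2012] yaw 115.01 tilt 0.09 q6 -0.32 TURNz 0.3406 SHIFT -0.2939 0.06 0.0012
```

```bash
python3 -m jog '[[[0,0,0.1135],[0,0,0],255],[[0,0,0.1135],[0,0,0],255],[[0,0,0.1135],[0,0,0],255],[[0,0,0],[-0.015,0.003,0],255],[[0,0,0],[-0.03,0.006,0],255],[[0,0,0],[-0.035,0.0075,0],255],[[0,0,0],[-0.035,0.0075,0],255],[[0,0,0],[-0.035,0.0075,0],255]]'
python3 -m jog '[[[0,0,0],[-0.035,0.0075,0],255],[[0,0,0],[-0.035,0.0075,0],255],[[0,0,0],[-0.035,0.007,0],255],[[0,0,0],[-0.025,0.005,0],255],[[0,0,0],[-0.0136,0.0026,0],255],[[0,0,0],[0,0,0],255],[[0,0,0],[0,0,0],255],[[0,0,0],[0,0,0],255]]'
python3 -c "
from h import *
P=cloud('wrist',shot('wrist')[1]); inhand(P); bays(P)
plan([.5768,-.1611,.112],95.5)"
```

```text
time: 25.45
tool_pos: [0.5342, -0.0223, 0.1989]
tcp_rot: [-0.0, 0.672, 0.74, -0.0]
wrist_force: [0.1, -0.1, -1.4]
width: 0.147
gripper_force: 30.0
time: 26.25
tool_pos: [0.5771, -0.1599, 0.1988]
tcp_rot: [-0.0, 0.672, 0.741, -0.0]
wrist_force: [0.6, 0.1, -1.7]
width: 0.147
gripper_force: 30.0
ear end x 60.6 y [-12.9  10.8] z 16.6
hole box x [43.9 56.3] y [-7.8  5.1] mid [50.1 -1.3 16.6]
pins 5 resid [1.  0.4 1.5 0.8 0.7] box yaw 5.61
bay 1 [ 464.5 -172.5] bay 2 [ 520.2 -167. ] bay 3 [ 576.  -161.6] bay 4 [ 631.7 -156.1] 
t 26.3 tcp [ 0.5772 -0.1599  0.1988] yaw 95.57 tilt 0.0 q6 -0.48 TURNz 0.0013 SHIFT -0.0012 -0.0005 0.0868
```

```bash
python3 -m jog '[[[0,0,0],[-0.0029,-0.0005,0],255],[[0,0,0],[0,0,0.015],255],[[0,0,0],[0,0,0.02],255],[[0,0,0],[0,0,0.02],255],[[0,0,0],[0,0,0.018],255],[[0,0,0],[0,0,0.01],255],[[0,0,0],[0,0,0.006],255],[[0,0,0],[0,0,0],255]]'
cat >> h.py <<'E'
def check():
    "front pin inside hole, tool axes (mm)"
    im,d=shot("wrist"); P=cloud("wrist",d); T=inhand(P); o=env.get_obs()
    R=Ro.from_quat(o["tcp_rot"],scalar_first=True).as_matrix()
    for c,n,p,z in pins(P)[1]:
        t=(p-o["tool_pos"])@R*1000
        if p[2]<.079: print("pin",t.round(1),n)
    return im
E
python3 -c "
from h import *
im=check()
plan([.5768,-.1611,.0848],95.5); cv2.imwrite('pics/w8.png',cv2.resize(im[110:250,60:400,::-1],None,fx=2.3,fy=2.3))"
```

```text
time: 27.1
tool_pos: [0.5771, -0.1639, 0.1094]
tcp_rot: [-0.0, 0.672, 0.74, -0.0]
wrist_force: [-0.4, -0.4, -1.2]
width: 0.144
gripper_force: 30.0
ear end x 60.6 y [-12.9  10.8] z 16.6
hole box x [43.9 56.9] y [-7.2  5.1] mid [50.4 -1.1 16.6]
pin [  51.6 -111.8   35.2] 122
pin [ 51.8 -56.5  34.6] 97
pin [52.  53.2 34.4] 97
pin [51.5 -1.5 34. ] 70
t 27.1 tcp [ 0.5773 -0.164   0.1099] yaw 95.51 tilt 0.02 q6 -0.48 TURNz 0.0002 SHIFT 0.003 -0.0003 0.0251
```

View pics/w8.png

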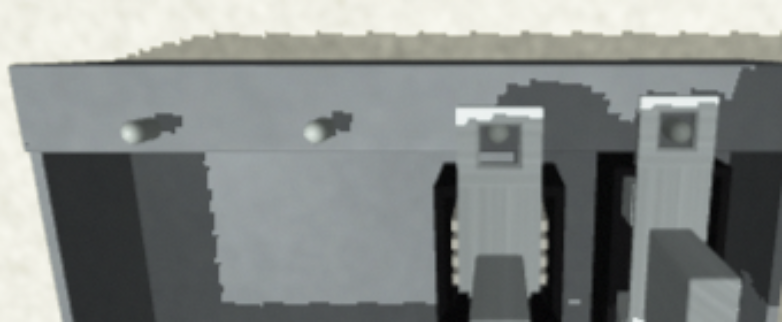

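```bash
python3 -m jog '[[[0,0,0],[0.0012,-0.0003,0.004],255],[[0,0,0],[0,0,0.004],255],[[0,0,0],[0,0,0.004],255],[[0,0,0],[0,0,0.003],255],[[0,0,0],[0,0,0.003],255],[[0,0,0],[0,0,0],255],[[0,0,0],[0,0,0],255],[[0,0,0],[0,0,0],255]]'
python3 -m jog '[[[0,0,0],[0,0,0.002],255],[[0,0,0],[0,0,0.002],255],[[0,0,0],[0,0,0.002],255],[[0,0,0],[0,0,0.001],255],[[0,0,0],[0,0,0],255],[[0,0,0],[0,0,0],255],[[0,0,0],[0,0,0],255],[[0,0,0],[0,0,0],255]]'
```

```text
time: 27.95
tool_pos: [0.5768, -0.1629, 0.0918]
tcp_rot: [0.0, 0.672, 0.74, 0.0]
wrist_force: [-1.0, -0.2, -1.1]
width: 0.146
gripper_force: 30.0
time: 28.75
tool_pos: [0.5767, -0.1629, 0.0849]
tcp_rot: [0.0, 0.672, 0.74, -0.0]
wrist_force: [-2.8, 0.7, 4.9]
width: 0.145
gripper_force: 30.0
```

```bash
python3 -m jog '[[[0,0,0],[0,0,0],150],[[0,0,0],[0,0,0],150],[[0,0,0],[0,0,0],150],[[0,0,0],[0,0,0],150],[[0,0,0],[0,0,-0.015],150],[[0,0,0],[0,0,-0.03],150],[[0,0,0],[0,0,-0.04],150],[[0,0,0],[0.01,0,-0.04],150]]'
python3 -m jog '[[[0,0,0],[0.03,-0.004,-0.03],150],[[0,0,0],[0.04,-0.005,-0.03],150],[[0,0,0],[0.045,-0.005,-0.02],150],[[0,0,0],[0.045,-0.005,0],150],[[0,0,0],[0.045,-0.005,0],150],[[0,0,0],[0.045,-0.005,0],150],[[0,0,0],[0.04,-0.004,0],150],[[0,0,0],[0.03,-0.002,0],150]]'
python3 -m jog '[[[0,0,0],[0.008,0,0],150],[[0,0,0],[0,0,0],150],[[0,0,0],[0,0,0],150],[[0,0,0],[0,0,0],150],[[0,0,0],[0,0,0],150],[[0,0,0],[0,0,0],150],[[0,0,0],[0,0,0],150],[[0,0,0],[0,0,0],150]]'
python3 - <<'E'
from h import *
im,d=shot("wrist","w9.png"); P=cloud("wrist",d); T=tops(P,im,box=(.38,.85,-.25,.42)); [print(r) for r in T]
for r in T:
    if r[4]>100 and r[2][0]<45 and r[0][1]>0: holder(P,r[0])
plan([.587,.277,.0565],68)
E
```

```text
time: 29.55
tool_pos: [0.5756, -0.1535, 0.2107]
tcp_rot: [-0.0, 0.673, 0.74, -0.0]
wrist_force: [1.2, -0.2, -0.3]
width: 0.411
gripper_force: 0.0
time: 30.35
tool_pos: [0.5095, 0.1642, 0.2896]
tcp_rot: [0.0, 0.672, 0.741, 0.0]
wrist_force: [1.1, -0.0, 0.2]
width: 0.414
gripper_force: 0.0
time: 31.15
tool_pos: [0.5096, 0.1698, 0.2895]
tcp_rot: [0.0, 0.672, 0.74, -0.0]
wrist_force: [-0.1, 0.2, 0.4]
width: 0.41
gripper_force: 0.0
(array([446.7, 291.3]), np.float64(0.0925), (36, 14), np.float64(81.7), 439, array([158., 164., 163.]))
(array([587.7, 277.7]), np.float64(0.0927), (36, 14), np.float64(67.5), 426, array([124., 130., 129.]))
(array([741. ,  86.1]), np.float64(0.0917), (34, 87), np.float64(156.8), 463, array([168., 164., 159.]))
tab [446.7 291.3] [36. 14.] 81.7 z 0.0913 | ears [446.5 291.4] [121.  38.] 81.7 z 0.0428
tab [587.7 277.7] [36. 14.] 67.6 z 0.0913 | ears [587.6 277.8] [121.  38.] 67.8 z 0.0429
tab [741.4  90.7] [20. 60.] 174.5 z 0.0908 | ears [728.2  82.4] [ 49. 105.] 157.2 z 0.0477
t 31.2 tcp [0.5096 0.1699 0.2895] yaw 95.49 tilt 0.01 q6 0.1 TURNz 0.4797 SHIFT 0.1283 0.0316 0.233
```

```bash
python3 -m jog '[[[0,0,0.1208],[0,0,0],130],[[0,0,0.1208],[0,0,0],130],[[0,0,0.1208],[0,0,0],130],[[0,0,0.1206],[0,0,0],130],[[0,0,0],[0.03,0.0078,0.03],130],[[0,0,0],[0.035,0.0078,0.03],130],[[0,0,0],[0.035,0.0078,0.03],130],[[0,0,0],[0.0294,0.008,0.03],130]]'
python3 -m jog '[[[0,0,0],[0,0,0.03],130],[[0,0,0],[0,0,0.03],130],[[0,0,0],[0,0,0.03],130],[[0,0,0],[0,0,0.015],130],[[0,0,0],[0,0,0.008],130],[[0,0,0],[0,0,0],130],[[0,0,0],[0,0,0],130],[[0,0,0],[0,0,0],255]]'
python3 -m jog '[[[0,0,0],[0,0,0],255],[[0,0,0],[0,0,0],255],[[0,0,0],[0,0,0],255],[[0,0,0],[0,0,0],255],[[0,0,0],[0,0,-0.005],255],[[0,0,0],[0,0,-0.025],255],[[0,0,0],[0,0,-0.04],255],[[0,0,0],[0,0,-0.04],255]]'
python3 -c "
from h import *
plan([.521,-.167,.20],95.5)"
```

```text
time: 32.0
tool_pos: [0.5882, 0.2795, 0.1682]
tcp_rot: [0.0, 0.83, 0.558, 0.0]
wrist_force: [-0.1, -0.6, 1.8]
width: 0.49
gripper_force: 0.0
time: 32.8
tool_pos: [0.5881, 0.2782, 0.0579]
tcp_rot: [0.0, 0.83, 0.558, 0.001]
wrist_force: [0.4, -0.7, 0.3]
width: 0.45
gripper_force: 0.0
time: 33.6
tool_pos: [0.587, 0.2778, 0.1674]
tcp_rot: [-0.0, 0.83, 0.558, -0.001]
wrist_force: [0.9, -0.7, -0.8]
width: 0.146
gripper_force: 30.0
t 33.6 tcp [0.587  0.2778 0.1674] yaw 67.82 tilt 0.09 q6 0.73 TURNz -0.483 SHIFT -0.4365 -0.1084 -0.0326
```

```bash
python3 -m jog '[[[0,0,-0.1208],[0,0,-0.01],255],[[0,0,-0.1208],[0,0,-0.01],255],[[0,0,-0.1208],[0,0,-0.01],255],[[0,0,-0.1206],[0,0,-0.008],255],[[0,0,0],[-0.015,-0.004,0],255],[[0,0,0],[-0.03,-0.0075,0],255],[[0,0,0],[-0.04,-0.01,0],255],[[0,0,0],[-0.04,-0.01,0],255]]'
python3 -m jog '[[[0,0,0],[-0.04,-0.01,0],255],[[0,0,0],[-0.04,-0.01,0],255],[[0,0,0],[-0.04,-0.01,0],255],[[0,0,0],[-0.04,-0.01,0],255],[[0,0,0],[-0.04,-0.01,0],255],[[0,0,0],[-0.04,-0.01,0],255],[[0,0,0],[-0.035,-0.009,0],255],[[0,0,0],[-0.025,-0.006,0],255]]'
python3 -m jog '[[[0,0,0],[-0.0115,-0.0019,0],255],[[0,0,0],[0,0,0],255],[[0,0,0],[0,0,0],255],[[0,0,0],[0,0,0],255],[[0,0,0],[0,0,0],255],[[0,0,0],[0,0,0],255],[[0,0,0],[0,0,0],255],[[0,0,0],[0,0,0],255]]'
python3 -c "
from h import *
check()
plan([.521,-.167,.1],95.5)"
```

```text
time: 34.4
tool_pos: [0.567, 0.1486, 0.2039]
tcp_rot: [-0.0, 0.673, 0.739, -0.0]
wrist_force: [0.7, 0.1, -2.2]
width: 0.147
gripper_force: 30.0
time: 35.2
tool_pos: [0.5207, -0.1578, 0.2042]
tcp_rot: [-0.0, 0.674, 0.739, -0.0]
wrist_force: [0.3, 1.2, -1.7]
width: 0.149
gripper_force: 30.0
time: 36.0
tool_pos: [0.5215, -0.1667, 0.2045]
tcp_rot: [0.0, 0.672, 0.74, -0.0]
wrist_force: [-0.4, -0.1, -1.5]
width: 0.149
gripper_force: 30.0
ear end x 60.8 y [-12.8  10.7] z 13.9
hole box x [44.6 55.9] y [-7.1  5. ] mid [50.3 -1.1 15.4]
pin [ 57.1 102.9 135.5] 32
pin [ 50.3 101.3 135.8] 18
pin [ 49.3 -57.3 129.6] 44
pin [ 51.6  -1.7 131.3] 8
pin [ 49.5  53.  129.6] 42
pin [ 49.6 108.6 129.8] 48
pin [ 46.5  99.3 136.2] 4
pin [-49.6 -57.1 129.9] 40
pin [-56.4  45.3 136.1] 43
t 36.0 tcp [ 0.5214 -0.1668  0.2045] yaw 95.51 tilt 0.01 q6 -0.53 TURNz 0.0002 SHIFT -0.0002 -0.0005 0.1045
```

```bash
python3 -m jog '[[[0,0,0],[-0.0012,-0.0005,0],255],[[0,0,0],[0,0,0.015],255],[[0,0,0],[0,0,0.02],255],[[0,0,0],[0,0,0.02],255],[[0,0,0],[0,0,0.02],255],[[0,0,0],[0,0,0.014],255],[[0,0,0],[0,0,0.0085],255],[[0,0,0],[0,0,0],255]]'
python3 -c "
from h import *
im=check()
plan([.521,-.1683,.0822],95.5)"
```

```text
time: 36.85
tool_pos: [0.5207, -0.1681, 0.1062]
tcp_rot: [-0.001, 0.672, 0.74, -0.0]
wrist_force: [0.8, -0.0, -2.4]
width: 0.145
gripper_force: 30.0
ear end x 60.8 y [-12.7  10.7] z 13.9
hole box x [44.6 55.9] y [-7.1  5. ] mid [50.2 -1.1 15.7]
pin [ 50.5 -55.8  31.5] 100
pin [50.7 -1.  30.9] 81
pin [50.7 53.7 31.1] 97
pin [-78.2 -95.2  30.4] 185
t 36.9 tcp [ 0.521  -0.1682  0.1069] yaw 95.49 tilt 0.02 q6 -0.53 TURNz -0.0002 SHIFT -0.0001 -0.0 0.0247
```

Pin and hole agree within 0.5 mm; lower.

```bash
python3 -m jog '[[[0,0,0],[0.0003,0,0.004],255],[[0,0,0],[0,0,0.004],255],[[0,0,0],[0,0,0.004],255],[[0,0,0],[0,0,0.003],255],[[0,0,0],[0,0,0.003],255],[[0,0,0],[0,0,0],255],[[0,0,0],[0,0,0],255],[[0,0,0],[0,0,0],255]]'
python3 -m jog '[[[0,0,0],[0,0,0.002],255],[[0,0,0],[0,0,0.002],255],[[0,0,0],[0,0,0.002],255],[[0,0,0],[0,0,0.001],255],[[0,0,0],[0,0,0],255],[[0,0,0],[0,0,0],255],[[0,0,0],[0,0,0],255],[[0,0,0],[0,0,0],255]]'
```

```text
time: 37.7
tool_pos: [0.5211, -0.1679, 0.0891]
tcp_rot: [0.0, 0.672, 0.74, 0.0]
wrist_force: [0.8, 0.4, -1.9]
width: 0.145
gripper_force: 30.0
time: 38.5
tool_pos: [0.5209, -0.1679, 0.0821]
tcp_rot: [0.0, 0.672, 0.74, -0.0]
wrist_force: [-2.7, 0.5, 5.4]
width: 0.145
gripper_force: 30.0
```

```bash
python3 -m jog '[[[0,0,0],[0,0,0],150],[[0,0,0],[0,0,0],150],[[0,0,0],[0,0,0],150],[[0,0,0],[0,0,0],150],[[0,0,0],[0,0,-0.015],150],[[0,0,0],[0,0,-0.03],150],[[0,0,0],[0,0,-0.04],150],[[0,0,0],[0.01,0,-0.04],150]]'
python3 -m jog '[[[0,0,0],[0.03,-0.004,-0.03],150],[[0,0,0],[0.04,-0.005,-0.03],150],[[0,0,0],[0.045,-0.005,-0.02],150],[[0,0,0],[0.045,-0.005,0],150],[[0,0,0],[0.045,-0.005,0],150],[[0,0,0],[0.045,-0.005,0],150],[[0,0,0],[0.045,-0.005,0],150],[[0,0,0],[0.04,-0.002,0],150]]'
python3 -m jog '[[[0,0,0],[0.018,0,0],150],[[0,0,0],[0,0,0],150],[[0,0,0],[0,0,0],150],[[0,0,0],[0,0,0],150],[[0,0,0],[0,0,0],150],[[0,0,0],[0,0,0],150],[[0,0,0],[0,0,0],150],[[0,0,0],[0,0,0],150]]'
python3 - <<'E'
from h import *
im,d=shot("wrist","w10.png"); P=cloud("wrist",d); T=tops(P,im,box=(.34,.85,-.25,.45)); [print(r) for r in T]
for r in T:
    if r[4]>100 and r[2][0]<45 and r[0][1]>0: 
        c,a=holder(P,r[0]); plan([*c,.0565],a)
E
```

```text
time: 39.3
tool_pos: [0.5199, -0.1583, 0.2081]
tcp_rot: [-0.0, 0.673, 0.74, -0.0]
wrist_force: [0.6, 0.2, 0.2]
width: 0.411
gripper_force: 0.0
time: 40.1
tool_pos: [0.4512, 0.1738, 0.287]
tcp_rot: [0.0, 0.672, 0.74, 0.0]
wrist_force: [1.0, -0.5, -0.4]
width: 0.413
gripper_force: 0.0
time: 40.9
tool_pos: [0.4505, 0.1896, 0.2868]
tcp_rot: [0.0, 0.673, 0.74, -0.0]
wrist_force: [0.3, 0.3, 0.7]
width: 0.413
gripper_force: 0.0
(array([346.1, 363.9]), np.float64(0.0922), (12, 29), np.float64(99.9), 238, array([106.,  17.,  16.]))
(array([454.7, 338.5]), np.float64(0.0926), (36, 14), np.float64(81.6), 439, array([131., 138., 137.]))
(array([355.9, 136.7]), np.float64(0.0923), (14, 36), np.float64(109.2), 350, array([203., 127., 151.]))
(array([730.3,  92.2]), np.float64(0.0919), (64, 27), np.float64(19.1), 356, array([152., 147., 143.]))
(array([739.4,  31. ]), np.float64(0.0919), (45, 11), np.float64(4.1), 165, array([145., 141., 137.]))
tab [337.7 368.2] [14. 37.] 119.4 z 0.0912 | ears [340.3 363.6] [ 38. 110.] 119.1 z 0.0428
t 41.0 tcp [0.4505 0.1897 0.2868] yaw 95.48 tilt 0.01 q6 0.17 TURNz -0.4122 SHIFT 0.2108 -0.0117 0.2303
tab [454.7 338.5] [36. 14.] 81.8 z 0.0912 | ears [454.6 338.7] [121.  38.] 81.8 z 0.0428
t 41.0 tcp [0.4505 0.1897 0.2868] yaw 95.48 tilt 0.01 q6 0.17 TURNz 0.2388 SHIFT 0.1479 -0.0171 0.2303
tab [355.9 136.7] [14. 36.] 108.8 z 0.0911 | ears [355.6 136.2] [ 39. 121.] 108.1 z 0.0428
t 41.0 tcp [0.4505 0.1897 0.2868] yaw 95.48 tilt 0.01 q6 0.17 TURNz -0.2202 SHIFT -0.021 -0.1064 0.2303
```

```bash
python3 -m jog '[[[0,0,0.1194],[0,0,0],130],[[0,0,0.1194],[0,0,0],130],[[0,0,0],[0.02,-0.0021,0.02],130],[[0,0,0],[0.03,-0.003,0.02],130],[[0,0,0],[0.03,-0.004,0.02],130],[[0,0,0],[0.03,-0.004,0.02],130],[[0,0,0],[0.025,-0.003,0.02],130],[[0,0,0],[0.0129,-0.001,0.02],130]]'
python3 -m jog '[[[0,0,0],[0,0,0.02],130],[[0,0,0],[0,0,0.03],130],[[0,0,0],[0,0,0.03],130],[[0,0,0],[0,0,0.018],130],[[0,0,0],[0,0,0.012],130],[[0,0,0],[0,0,0],130],[[0,0,0],[0,0,0],130],[[0,0,0],[0,0,0],255]]'
python3 -m jog '[[[0,0,0],[0,0,0],255],[[0,0,0],[0,0,0],255],[[0,0,0],[0,0,0],255],[[0,0,0],[0,0,0],255],[[0,0,0],[0,0,-0.005],255],[[0,0,0],[0,0,-0.025],255],[[0,0,0],[0,0,-0.04],255],[[0,0,0],[0,0,-0.04],255]]'
python3 -c "
from h import *
plan([.4652,-.1735,.20],95.5)"
```

```text
time: 41.75
tool_pos: [0.4544, 0.3405, 0.1658]
tcp_rot: [-0.0, 0.755, 0.655, 0.0]
wrist_force: [-0.3, 0.5, 0.7]
width: 0.489
gripper_force: 0.0
time: 42.55
tool_pos: [0.455, 0.3389, 0.0578]
tcp_rot: [0.0, 0.756, 0.655, 0.001]
wrist_force: [-0.4, 0.7, 0.0]
width: 0.446
gripper_force: 0.0
time: 43.35
tool_pos: [0.4541, 0.3384, 0.1679]
tcp_rot: [-0.0, 0.756, 0.655, -0.001]
wrist_force: [0.5, 0.2, -1.7]
width: 0.145
gripper_force: 30.0
t 43.4 tcp [0.4541 0.3384 0.1679] yaw 81.81 tilt 0.09 q6 0.67 TURNz -0.2389 SHIFT -0.5106 -0.038 -0.0321
```

```bash
python3 -m jog '[[[0,0,-0.1194],[0,0,-0.018],255],[[0,0,-0.1194],[0,0,-0.018],255],[[0,0,0],[-0.02,-0.0015,0],255],[[0,0,0],[-0.035,-0.0025,0],255],[[0,0,0],[-0.04,-0.003,0],255],[[0,0,0],[-0.04,-0.003,0],255],[[0,0,0],[-0.04,-0.003,0],255],[[0,0,0],[-0.04,-0.003,0],255]]'
python3 -m jog '[[[0,0,0],[-0.04,-0.003,0],255],[[0,0,0],[-0.04,-0.003,0],255],[[0,0,0],[-0.04,-0.003,0],255],[[0,0,0],[-0.04,-0.003,0],255],[[0,0,0],[-0.04,-0.003,0],255],[[0,0,0],[-0.04,-0.003,0],255],[[0,0,0],[-0.03,-0.003,0],255],[[0,0,0],[-0.02,-0.001,0],255]]'
python3 -m jog '[[[0,0,0],[-0.0056,0,0],255],[[0,0,0],[0,0,0],255],[[0,0,0],[0,0,0],255],[[0,0,0],[0,0,0],255],[[0,0,0],[0,0,0],255],[[0,0,0],[0,0,0],255],[[0,0,0],[0,0,0],255],[[0,0,0],[0,0,0],255]]'
python3 -c "
from h import *
check()
plan([.4653,-.1733,.0822],95.5)"
```

```text
time: 44.15
tool_pos: [0.4588, 0.1217, 0.2031]
tcp_rot: [0.0, 0.672, 0.74, 0.0]
wrist_force: [1.1, -0.4, -1.3]
width: 0.147
gripper_force: 30.0
time: 44.95
tool_pos: [0.4647, -0.1697, 0.203]
tcp_rot: [0.0, 0.673, 0.74, -0.0]
wrist_force: [0.5, 0.2, -0.8]
width: 0.145
gripper_force: 30.0
time: 45.75
tool_pos: [0.4657, -0.1731, 0.2028]
tcp_rot: [0.0, 0.672, 0.74, -0.0]
wrist_force: [-0.1, -0.4, -1.6]
width: 0.148
gripper_force: 30.0
ear end x 60.3 y [-12.8  10.8] z 14.4
hole box x [44.2 55.9] y [-7.1  5. ] mid [50.1 -1.  15.5]
pin [ 52.5  -1.7 128.9] 13
pin [ 50.2  53.2 128.2] 47
pin [ 50.1 108.9 128.5] 53
pin [-22.9 155.  134. ] 4
pin [-55.7 157.1 134.3] 27
t 45.8 tcp [ 0.4657 -0.1731  0.2028] yaw 95.5 tilt 0.01 q6 -0.59 TURNz 0.0001 SHIFT -0.0001 -0.0004 0.1206
```

```bash
python3 -m jog '[[[0,0,0],[0,-0.0004,0],255],[[0,0,0],[0,0,0.015],255],[[0,0,0],[0,0,0.02],255],[[0,0,0],[0,0,0.02],255],[[0,0,0],[0,0,0.02],255],[[0,0,0],[0,0,0.013],255],[[0,0,0],[0,0,0.008],255],[[0,0,0],[0,0,0],255]]'
python3 -c "
from h import *
im=check()
plan([.4653,-.1733,.0825],95.5)"
```

```text
time: 46.6
tool_pos: [0.465, -0.1732, 0.1061]
tcp_rot: [-0.001, 0.672, 0.74, -0.0]
wrist_force: [0.1, 0.5, -1.0]
width: 0.141
gripper_force: 30.0
ear end x 60.3 y [-12.8  10.8] z 14.4
hole box x [44.3 55.9] y [-7.1  5. ] mid [50.1 -1.  15.8]
pin [50.4 -1.  31.2] 85
pin [50.3 53.8 31.2] 99
t 46.6 tcp [ 0.4653 -0.1733  0.1068] yaw 95.5 tilt 0.02 q6 -0.59 TURNz -0.0 SHIFT 0.0 0.0 0.0243
```

```bash
python3 -m jog '[[[0,0,0],[0.0002,0,0.004],255],[[0,0,0],[0,0,0.004],255],[[0,0,0],[0,0,0.004],255],[[0,0,0],[0,0,0.003],255],[[0,0,0],[0,0,0.003],255],[[0,0,0],[0,0,0],255],[[0,0,0],[0,0,0],255],[[0,0,0],[0,0,0],255]]'
python3 -m jog '[[[0,0,0],[0,0,0.002],255],[[0,0,0],[0,0,0.002],255],[[0,0,0],[0,0,0.002],255],[[0,0,0],[0,0,0.001],255],[[0,0,0],[0,0,0],255],[[0,0,0],[0,0,0],255],[[0,0,0],[0,0,0],255],[[0,0,0],[0,0,0],255]]'
```

```text
time: 47.45
tool_pos: [0.4653, -0.1731, 0.0889]
tcp_rot: [0.0, 0.672, 0.74, -0.0]
wrist_force: [0.1, 0.2, -1.4]
width: 0.146
gripper_force: 30.0
time: 48.25
tool_pos: [0.4652, -0.1731, 0.0825]
tcp_rot: [0.0, 0.672, 0.74, 0.0]
wrist_force: [-3.1, 1.6, 12.2]
width: 0.145
gripper_force: 30.0
```

```bash
python3 -m jog '[[[0,0,0],[0,0,0],150],[[0,0,0],[0,0,0],150],[[0,0,0],[0,0,0],150],[[0,0,0],[0,0,0],150],[[0,0,0],[0,0,-0.015],150],[[0,0,0],[0,0,-0.03],150],[[0,0,0],[0,0,-0.04],150],[[0,0,0],[0,0,-0.04],150]]'
python3 -m jog '[[[0,0,0],[-0.005,0.012,-0.03],0],[[0,0,0],[-0.007,0.015,-0.03],0],[[0,0,0],[-0.007,0.015,-0.03],0],[[0,0,0],[-0.007,0.015,-0.01],0],[[0,0,0],[-0.007,0.015,0],0],[[0,0,0],[-0.007,0.012,0],0],[[0,0,0],[0,0,0],0],[[0,0,0],[0,0,0],0]]'
python3 - <<'E'
from h import *
plan([.5696,-.379,.30],95.5)
im,d=shot("wrist","w11.png"); P=cloud("wrist",d); np.save("w11.npy",P)
for r in tops(P,im,zlo=.108,zhi=.125,box=(.4,.7,-.26,-.08)): print(r)
B=(P[...,0]>.4)&(P[...,0]<.7)&(P[...,1]>-.25)&(P[...,1]<-.08)
e=B&(abs(P[...,2]-.068)<.004); print("ear top z",np.median(P[e][:,2]))
for r in env.mark_of("wrist","cover_handle")[:3]:
    u,v=r["xy"][0]*560,r["xy"][1]*420; print(round(r["confidence"],2),u,v,P[min(int(v),419),int(u)].round(4))
E
```

```text
time: 49.05
tool_pos: [0.4649, -0.1729, 0.208]
tcp_rot: [-0.0, 0.672, 0.74, -0.0]
wrist_force: [0.9, -0.0, 0.7]
width: 0.414
gripper_force: 0.0
time: 49.85
tool_pos: [0.5523, -0.2046, 0.3063]
tcp_rot: [-0.0, 0.672, 0.74, -0.0]
wrist_force: [-1.0, -0.1, 0.6]
width: 0.987
gripper_force: 0.0
t 49.9 tcp [ 0.5523 -0.2046  0.3063] yaw 95.5 tilt 0.06 q6 -0.56 TURNz 0.0001 SHIFT -0.1752 0.0005 0.0063
(array([ 519.8, -166.9]), np.float64(0.1187), (14, 35), np.float64(95.0), 354, array([216., 221., 221.]))
(array([ 464.1, -172.8]), np.float64(0.1189), (14, 34), np.float64(95.3), 366, array([213., 218., 218.]))
(array([ 575.1, -162.6]), np.float64(0.1186), (14, 36), np.float64(96.6), 358, array([214., 220., 219.]))
(array([ 631. , -157.2]), np.float64(0.1185), (14, 36), np.float64(95.4), 375, array([129., 135., 134.]))
(array([ 679.5, -255.5]), np.float64(0.1197), (5, 9), np.float64(100.4), 33, array([ 99., 102.,  98.]))
ear top z 0.06812098156650992
0.88 276.976 342.384 [ 0.5491 -0.1833  0.4104]
```

View pics/w11.png

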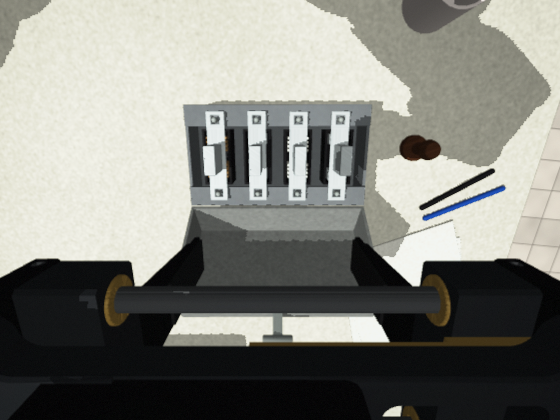

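```bash
python3 -m jog '[[[0,0,0],[-0.025,0,0],0],[[0,0,0],[-0.035,0.0005,0],0],[[0,0,0],[-0.04,0,0],0],[[0,0,0],[-0.04,0,0],0],[[0,0,0],[-0.025,0,0],0],[[0,0,0],[-0.0102,0,0],0],[[0,0,0],[0,0,0.02],0],[[0,0,0],[0,0,0.03],0]]'
python3 -m jog '[[[0,0,0],[0,0,0.03],0],[[0,0,0],[0,0,0.03],0],[[0,0,0],[0,0,0.02],0],[[0,0,0],[0,0,0.012],0],[[0,0,0],[0,0,0.007],0],[[0,0,0],[0,0,0],0],[[0,0,0],[0,0,0],140],[[0,0,0],[0,0,0],170]]'
python3 -m jog '[[[0,0,0],[0,0,0],200],[[0,0,0],[0,0,0],255],[[0,0,0],[0,0,0],255],[[0,0,0],[0,0,0],255],[[0,0,0],[0,0,0],255],[[0,0,0],[0,0,0],255],[[0,0,0],[0,0,0],255],[[0,0,0],[0,0,0],255]]' 25
python3 - <<'E'
from h import *
plan([.5696,-.379,.157],95.5)
f=np.linspace(2.453,.253,41); y=.1797*np.cos(f); z=.1797*np.sin(f)
for k in range(5): print([[round(float(a),4),0,round(float(b),4)] for a,b in zip(np.diff(y)[8*k:8*k+8],-np.diff(z)[8*k:8*k+8])])
E
```

```text
time: 50.75
tool_pos: [0.5701, -0.3789, 0.258]
tcp_rot: [0.002, 0.672, 0.74, 0.0]
wrist_force: [0.5, -0.3, 0.2]
width: 1.0
gripper_force: 0.0
time: 51.55
tool_pos: [0.5703, -0.3794, 0.159]
tcp_rot: [0.001, 0.672, 0.74, 0.0]
wrist_force: [-0.6, -0.9, -0.7]
width: 0.884
gripper_force: 0.0
time: 52.35
tool_pos: [0.5695, -0.3793, 0.1578]
tcp_rot: [-0.0, 0.672, 0.74, -0.0]
wrist_force: [-4.9, -0.9, 0.9]
width: 0.375
gripper_force: 25.0
t 52.4 tcp [ 0.5695 -0.3793  0.1578] yaw 95.5 tilt 0.06 q6 -0.78 TURNz 0.0 SHIFT 0.0002 0.0002 0.0008
[[0.0065, 0, -0.0075], [0.0069, 0, -0.0071], [0.0073, 0, -0.0067], [0.0076, 0, -0.0063], [0.008, 0, -0.0059], [0.0083, 0, -0.0054], [0.0086, 0, -0.005], [0.0088, 0, -0.0045]]
[[0.009, 0, -0.004], [0.0092, 0, -0.0035], [0.0094, 0, -0.003], [0.0096, 0, -0.0024], [0.0097, 0, -0.0019], [0.0098, 0, -0.0014], [0.0098, 0, -0.0008], [0.0099, 0, -0.0003]]
[[0.0099, 0, 0.0002], [0.0099, 0, 0.0008], [0.0098, 0, 0.0013], [0.0097, 0, 0.0019], [0.0096, 0, 0.0024], [0.0094, 0, 0.0029], [0.0093, 0, 0.0034], [0.0091, 0, 0.0039]]
[[0.0088, 0, 0.0044], [0.0086, 0, 0.0049], [0.0083, 0, 0.0054], [0.008, 0, 0.0058], [0.0077, 0, 0.0063], [0.0073, 0, 0.0067], [0.0069, 0, 0.0071], [0.0065, 0, 0.0074]]
[[0.0061, 0, 0.0078], [0.0057, 0, 0.0081], [0.0052, 0, 0.0084], [0.0047, 0, 0.0087], [0.0043, 0, 0.0089], [0.0038, 0, 0.0091], [0.0033, 0, 0.0093], [0.0027, 0, 0.0095]]
```

```bash
python3 -m jog '[[[0,0,0],[0.0065,0,-0.0075],255],[[0,0,0],[0.0069,0,-0.0071],255],[[0,0,0],[0.0073,0,-0.0067],255],[[0,0,0],[0.0076,0,-0.0063],255],[[0,0,0],[0.008,0,-0.0059],255],[[0,0,0],[0.0083,0,-0.0054],255],[[0,0,0],[0.0086,0,-0.005],255],[[0,0,0],[0.0088,0,-0.0045],255]]'
python3 -m jog '[[[0,0,0],[0.009,0,-0.004],255],[[0,0,0],[0.0092,0,-0.0035],255],[[0,0,0],[0.0094,0,-0.003],255],[[0,0,0],[0.0096,0,-0.0024],255],[[0,0,0],[0.0097,0,-0.0019],255],[[0,0,0],[0.0098,0,-0.0014],255],[[0,0,0],[0.0098,0,-0.0008],255],[[0,0,0],[0.0099,0,-0.0003],255]]'
python3 -m jog '[[[0,0,0],[0.0099,0,0.0002],255],[[0,0,0],[0.0099,0,0.0008],255],[[0,0,0],[0.0098,0,0.0013],255],[[0,0,0],[0.0097,0,0.0019],255],[[0,0,0],[0.0096,0,0.0024],255],[[0,0,0],[0.0094,0,0.0029],255],[[0,0,0],[0.0093,0,0.0034],255],[[0,0,0],[0.0091,0,0.0039],255]]'
```

```text
time: 53.15
tool_pos: [0.5633, -0.3166, 0.2062]
tcp_rot: [-0.001, 0.672, 0.74, -0.0]
wrist_force: [-5.8, -2.5, -6.9]
width: 0.376
gripper_force: 25.0
time: 53.95
tool_pos: [0.556, -0.2411, 0.2245]
tcp_rot: [0.0, 0.672, 0.74, -0.001]
wrist_force: [-7.3, -4.5, 1.0]
width: 0.373
gripper_force: 25.0
time: 54.75
tool_pos: [0.5486, -0.164, 0.2087]
tcp_rot: [0.0, 0.672, 0.74, -0.0]
wrist_force: [-9.9, -0.0, 12.4]
width: 0.377
gripper_force: 25.0
```

```bash
python3 -m jog '[[[0,0,0],[0.0088,0,0.0044],255],[[0,0,0],[0.0086,0,0.0049],255],[[0,0,0],[0.0083,0,0.0054],255],[[0,0,0],[0.008,0,0.0058],255],[[0,0,0],[0.0077,0,0.0063],255],[[0,0,0],[0.0073,0,0.0067],255],[[0,0,0],[0.0069,0,0.0071],255],[[0,0,0],[0.0065,0,0.0074],255]]'
python3 -m jog '[[[0,0,0],[0.0031,0,0.0039],255],[[0,0,0],[0.003,0,0.0039],255],[[0,0,0],[0.0029,0,0.004],255],[[0,0,0],[0.0028,0,0.0041],255],[[0,0,0],[0.0026,0,0.0042],255],[[0,0,0],[0.0026,0,0.0042],255],[[0,0,0],[0.0024,0,0.0043],255],[[0,0,0],[0.0023,0,0.0044],255]]'
```

```text
time: 55.55
tool_pos: [0.5424, -0.1014, 0.1598]
tcp_rot: [-0.001, 0.672, 0.74, 0.0]
wrist_force: [-7.7, 4.6, 8.1]
width: 0.38
gripper_force: 25.0
time: 56.35
tool_pos: [0.5403, -0.0799, 0.1265]
tcp_rot: [-0.001, 0.672, 0.74, 0.0]
wrist_force: [-8.0, 5.2, 5.7]
width: 0.377
gripper_force: 25.0
```

```bash
python3 -m jog '[[[0,0,0],[0.0022,0,0.0044],255],[[0,0,0],[0.0021,0,0.0045],255],[[0,0,0],[0.0019,0,0.0045],255],[[0,0,0],[0.0019,0,0.0046],255],[[0,0,0],[0.0017,0,0.0046],255],[[0,0,0],[0.001,0,0.003],255],[[0,0,0],[0.001,0,0.003],255],[[0,0,0],[0.0005,0,0.002],255]]'
python3 -m jog '[[[0,0,0],[0.0004,0,0.0015],255],[[0,0,0],[0.0004,0,0.0015],255],[[0,0,0],[0.0002,0,0.001],255],[[0,0,0],[0,0,0.001],255],[[0,0,0],[0,0,0],255],[[0,0,0],[0,0,0],255],[[0,0,0],[0,0,0],255],[[0,0,0],[0,0,0],255]]'
```

```text
time: 57.15
tool_pos: [0.5391, -0.0677, 0.0956]
tcp_rot: [-0.001, 0.672, 0.74, 0.0]
wrist_force: [-7.2, 5.8, 5.0]
width: 0.379
gripper_force: 25.0
time: 57.95
tool_pos: [0.5389, -0.0665, 0.0906]
tcp_rot: [-0.001, 0.672, 0.74, 0.0]
wrist_force: [-6.5, 9.0, 3.0]
width: 0.379
gripper_force: 25.0
```

```bash
python3 -m jog '[[[0,0,0],[-0.0005,0,0.001],255],[[0,0,0],[0,0,0.001],255],[[0,0,0],[0,0,0.001],255],[[0,0,0],[0,0,0.001],255],[[0,0,0],[0,0,0],255],[[0,0,0],[0,0,0],255],[[0,0,0],[0,0,0],255],[[0,0,0],[0,0,0],255]]'
```

```text
time: 58.75
tool_pos: [0.5389, -0.066, 0.0867]
tcp_rot: [-0.002, 0.672, 0.74, 0.0]
wrist_force: [-5.0, 15.9, 5.0]
width: 0.379
gripper_force: 25.0
```

```bash
cat >> h.py <<'E'
def cover(n="side",f=None):
    im,d=shot(n,f); P=cloud(n,d)
    q=P[(P[...,0]>.44)&(P[...,0]<.66)&(P[...,1]>-.25)&(P[...,1]<-.11)&(P[...,2]>.1)&(P[...,2]<.18)]
    c=np.median(q,0); k=np.ones(len(q),bool)
    for _ in range(6):
        c=q[k].mean(0); v=np.linalg.svd((q[k]-c)[::7],full_matrices=False)[2][2]; k=abs((q-c)@v)<max(.002,np.median(abs((q-c)@v)))
    v*=np.sign(v[2]); print("cover n",v.round(4),"angle",np.arctan2(np.hypot(v[0],v[1]),v[2]).round(4),"c",c.round(4),k.sum())
E
python3 -c "
from h import *
cover('side','s3.png'); cover('scene')"
```

```text
cover n [ 0.0015 -0.0176  0.9998] angle 0.0177 c [ 0.5456 -0.1792  0.1262] 10804
cover n [ 0.0015 -0.013   0.9999] angle 0.0131 c [ 0.5658 -0.1813  0.127 ] 1338
```

View pics/s3.png

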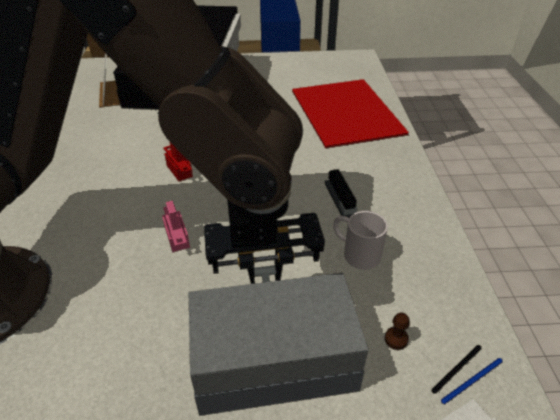

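```bash
python3 -m jog '[[[0,0,0],[0.001,0,0.001],255],[[0,0,0],[0.001,0,0.001],255],[[0,0,0],[0,0,0.001],255],[[0,0,0],[0,0,0.001],255],[[0,0,0],[0,0,0],255],[[0,0,0],[0,0,0],255],[[0,0,0],[0,0,0],255],[[0,0,0],[0,0,0],255]]'
python3 -c "
from h import *
cover('side'); cover('scene')"
```

```text
time: 59.65
tool_pos: [0.5389, -0.0653, 0.0836]
tcp_rot: [-0.001, 0.672, 0.74, 0.0]
wrist_force: [-10.5, 6.9, 15.5]
width: 0.376
gripper_force: 25.0
cover n [8.e-04 3.e-04 1.e+00] angle 0.0009 c [ 0.5455 -0.1791  0.1252] 10586
cover n [-5.1e-03 -6.0e-04  1.0e+00] angle 0.0052 c [ 0.5647 -0.1805  0.1261] 1328
```

```bash
python3 -m jog '[[[0,0,0],[0,0,0.001],255],[[0,0,0],[0,0,0.001],255],[[0,0,0],[0,0,0],255],[[0,0,0],[0,0,0],255],[[0,0,0],[0,0,0],255],[[0,0,0],[0,0,0],255],[[0,0,0],[0,0,0],255],[[0,0,0],[0,0,0],255]]'
python3 -m jog '[[[0,0,0],[0,0,-0.001],255],[[0,0,0],[0,0,-0.001],120],[[0,0,0],[0,0,0],60],[[0,0,0],[0,0,0],0],[[0,0,0],[0,0,0],0],[[0,0,0],[0,0,0],0],[[0,0,0],[0,0,0],0],[[0,0,0],[0,0,-0.01],0]]'
python3 -m jog '[[[0,0,0],[0,0,-0.02],0],[[0,0,0],[0,0,-0.03],0],[[0,0,0],[0,0,-0.03],0],[[0,0,0],[0,0,-0.03],0],[[0,0,0],[0,0,-0.03],0],[[0,0,0],[0,0,-0.02],0],[[0,0,0],[0,0,0],0],[[0,0,0],[0,0,0],0]]'
python3 -c "
from h import *
cover('side'); cover('scene','sc9.png'); print(env.get_obs()['time'])"
```

```text
time: 60.55
tool_pos: [0.539, -0.0657, 0.0828]
tcp_rot: [-0.0, 0.672, 0.74, 0.0]
wrist_force: [-15.4, 4.3, 29.8]
width: 0.378
gripper_force: 25.0
time: 61.35
tool_pos: [0.5394, -0.0668, 0.0915]
tcp_rot: [-0.001, 0.672, 0.74, -0.001]
wrist_force: [-0.0, 0.1, 0.0]
width: 0.91
gripper_force: 0.0
time: 62.15
tool_pos: [0.5396, -0.0669, 0.2522]
tcp_rot: [0.0, 0.672, 0.74, 0.0]
wrist_force: [-0.1, -0.4, 0.0]
width: 1.003
gripper_force: 0.0
cover n [ 5.e-04 -5.e-04  1.e+00] angle 0.0007 c [ 0.5455 -0.179   0.1252] 10570
cover n [-3.8e-03 -5.0e-04  1.0e+00] angle 0.0039 c [ 0.5551 -0.1703  0.1261] 1650
62.25
```

View pics/sc9.png

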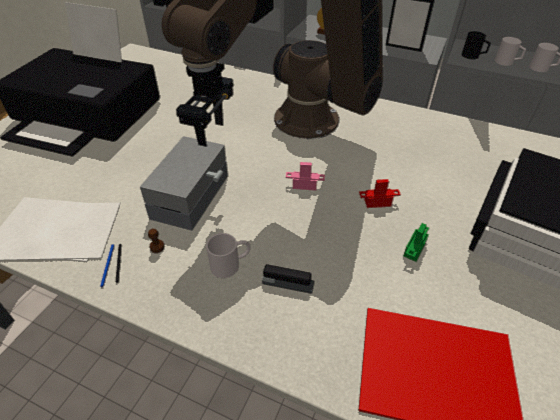

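The picture shows the cover shut at (185,180), no black holders left on the desk, and the mug, stapler and stamp where they were.

```bash
python3 -c "
from bench import env
print(env.close_job())"
```

```text
the job is handed in; nothing more can be done
None
```

I opened the cover to its stop, hung all four holders one to a bay with the ears on the rails, then shut the cover fully (about 0 rad) and handed the job in at about 62 s, leaving the mug, stapler and stamp untouched.

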